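# Tip the reject jars into the reject cabinet and latch its door

## Robot

A 6-joint arm with a two-finger parallel gripper is mounted at the origin on the work surface. World frame = base frame: x ahead of the robot, y to its left, z up, the work surface at z = 0. Lengths are in mm, angles in rad, forces in N, time in s.
With the tool pointing down it reaches from about 300 to 850 mm from the base axis. Payload 4.2 kg.
Tool frame: the origin (TCP) lies at the very end of the fingers, on their centre line; the grasp point (between the pads) lies 19 mm behind it; z points along the fingers, x is the direction in which the jaws open and shut, and the axes are right-handed (so a half turn about z gives the same grasp; the last joint's range is limited). The gripper opens to 91 mm and grips with 3 to 60 N. Pads are 32 mm wide; open, the fingers measure 118 mm over their backs; the gripper's body (76 mm by 178 mm) begins 60 mm behind the grasp point.
Start: joints at [1.214, 0.32, 1.565, -0, 1.257, -0.02], TCP at [190.022, 542.711, 213.976] pointing down, gripper open.
Joint ranges: [-3.11, 3.11], [-0.84, 2.01], [0.21, 2.61], [-1.34, 4.49], [0.05, 2.63], [-2.56, 2.56]. Speed limits (rad/s): [2.57, 2.57, 3.14, 3.14, 3.14, 3.14].

## Interface

Orientations are given as a rotation vector (axis times angle).
In Python, from rig import bot, vision, workorder, boxes_of, trace gives the robot as it stands.
- The arm moves only by the shell command python3 -m pendant 'ROWS' [FORCE]. ROWS is text: rows parted by semicolons, each of 7 numbers parted by spaces: the finger opening in m, from 0 to 0.0912, then the shift along the world's x, y, z in m, then the turn, a rotation vector about the world's x, y, z in rad. A call has 1 to 10 rows; each row is the pose to reach, as a shift and turn from the pose commanded when the call began; what a row does not reach only later rows make up. A row lasts 1/12 s, in which the tool goes at most 41.7 mm and 7.16 degrees, less where a joint would pass 70% of its speed; a pose out of reach is approached as far as the arm can. A call with a gripper value outside its range is refused whole. The fingers move at their own pace and stop on an object; FORCE is the grip in N (left out, the last holds). Time passes only in rows, so rows that repeat a pose let the fingers close. It gives the time, the measured TCP pose, the force and the opening at its end, in the units of the state.
- bot.get_obs(): the state, without advancing time (a new reading comes with each control period).
- vision.get_image(name): name is "side" or "top"; returns (picture, depth): 384x512x3 uint8, red, green, blue; 384x512 float32, mm along the optical axis (not along the pixel's ray), 0 where there is no reading.
- vision.camera_info(name): a dict with "vfov" (degrees; the focal length in pixels is half the picture's height over the tangent of half this angle, whatever the lens; pixels are square), "cx", "cy" (the principal point, pixels), "D" ([k1, k2, p1, p2, k3] as OpenCV has them; the pictures are not rectified), "world_to_cam" (4x4, takes a point from world to camera coordinates). Camera axes: x right, y down, z forward; pixel columns grow to the right and rows downward; lengths in mm; the calibration is good to about 2 mm. A picture is of the moment at which its call begins. camera_info takes no time and is no camera call.
- workorder.finish_job(): hands the job in, once; it reports no verdict.
Trained networks look in the newest picture that a camera, given by its name, has taken for a name from the list of things; names that differ only in an ending like _2 or _b are one class to them, and where a whole thing is asked for, a point or a joint stands for the part that bears it (a point fixed in the world has none). Each returns a list of dicts, best first, with "p" (0 to 1); they miss things now and then, are a little off and sometimes report something else, mostly with a low value. They report only what shows in the picture. A call takes as long as a camera call. They do not tell look-alikes from the thing itself.
- boxes_of(camera, name): "position" ([row, column] in pixels, amid what is visible of it).
- trace(camera, name): "region" (384x512 bool, what is visible of it) and "position" ([row, column] in pixels, amid what is visible of it).
The state is a dict: "time_s": time; "joints": joint angles; "joint_vel": joint speeds; "tau": joint torques, N m; "eef_pos": TCP position; "tcp_rot": TCP orientation; "force": force on the tool from outside, world axes, zero at the start; "ft_torque": the same for the moment, N m; "finger_gap": finger opening in mm.
Only numpy, scipy, OpenCV 4.12 (cv2) and the standard library are available. Lean on these libraries where they do the work, as an engineer would, in place of code of your own. Each camera call takes 0.05 s, during which the arm holds its last target.

## Task

Get rid of the rejects: put every squat amber jar standing on the bench on the tip tray, then lift the tray by its handle so that they slide through the doorway into the red bin in the cabinet. Lower the tray level again before swinging the cabinet door, and push the door fully shut until its catch snaps and holds it. Leave the clear jars standing where they are.

Things in the scene. Friction and masses are not known exactly. Their poses are not given: they have to be found in the camera images.
- cabinet: Grey reject cabinet left of the robot, fixed, 320 mm wide (y), 250 deep (x), 275 high, clear roof. Origin: on the bench under the tray's hinge line, mid-width; x points into the cabinet, z up. The doorway (y -140 to 140, sill z 112 to top z 269, front wall x 6 to 12) faces -x, roughly the robot's right; it is the only way in. A solid block stands under the tray. Numbers here: mm, cabinet frame.
- tray (a joint): Tilt of the aluminium tip tray, rad: 0 level, grows as the handle side is lifted, to 0.95. Hinged on the line x 0, z 118 (cabinet frame) at the sill. Level, its floor top is z 120, inside x -199 to 0, y -113 to 113; 18 mm rims on the near edge and sides, none at the cabinet. 0.45 kg, sinks back if let go. Jars slide off only when it is steep: 0.45 to 0.65 rad, by friction.
- tray_handle (a point): Centre of the tray's black round handle bar, 12 mm thick, 104 mm clear between its brackets, parallel to the hinge, 32 mm clear of the tray. Tray level: at x -240, y 0, z 125 in the cabinet frame; it moves on an arc about the hinge line. It can be pinched from above and turns between the fingers as the tray tilts.
- tray_middle (a point): Middle of the tray's floor, on its upper face; 100 mm from the hinge line. Its axes turn with the tray (x towards the cabinet, z out of the floor).
- door (a joint): Door angle, rad: 0 shut, 1.9 widest; starts open at 1.6 to 1.8 and stays where left. Vertical hinge at x -10, y -140 of the cabinet frame (far end); shut, it runs from there along +y. From 0.08 rad a nib meets a sprung roller: about 3 N at the free edge (6 N at mid-width) pushes it over; below 0.04 it snaps home and is held at 0. It clears the level tray, but not jars or a raised tray.
- door_hinge (a point): Point on the door's hinge axis at half the door's height (z 208). Axes turn with the door: y along the panel from hinge to free edge, -x out of its outer face, z up. The door is a clear panel in a yellow frame, 280 mm wide, 120 high (z 148 to 268), 12 thick centred on the axis, its outer face smooth.
- door_edge (a point): Middle of the door's free edge, 280 mm from the hinge, same height.
- bin (a point): Middle of the floor (z 10) of the red bin that fills the inside of the cabinet: x 13 to 241, y -138 to 138 of the cabinet frame.
- reject1_c (a point): Centre (half-way up) of reject jar 1: squat amber-brown glass jar with a black lid. Body 40 x 40 mm square (sides along its x and y), 34 mm high, round lid 36 mm across and 12 mm high on it, 46 mm in all, z up through the lid, 80 g. Four to six rejects are present, standing on the bench to the robot's right.
- reject2_c (a point): Centre (half-way up) of reject jar 2: squat amber-brown glass jar with a black lid. Body 40 x 40 mm square (sides along its x and y), 34 mm high, round lid 36 mm across and 12 mm high on it, 46 mm in all, z up through the lid, 80 g. Four to six rejects are present, standing on the bench to the robot's right.
- reject3_c (a point): Centre (half-way up) of reject jar 3: squat amber-brown glass jar with a black lid. Body 40 x 40 mm square (sides along its x and y), 34 mm high, round lid 36 mm across and 12 mm high on it, 46 mm in all, z up through the lid, 80 g. Four to six rejects are present, standing on the bench to the robot's right.
- reject4_c (a point): Centre (half-way up) of reject jar 4: squat amber-brown glass jar with a black lid. Body 40 x 40 mm square (sides along its x and y), 34 mm high, round lid 36 mm across and 12 mm high on it, 46 mm in all, z up through the lid, 80 g. Four to six rejects are present, standing on the bench to the robot's right.
- reject5_c (a point): Centre (half-way up) of reject jar 5: squat amber-brown glass jar with a black lid. Body 40 x 40 mm square (sides along its x and y), 34 mm high, round lid 36 mm across and 12 mm high on it, 46 mm in all, z up through the lid, 80 g. Four to six rejects are present, standing on the bench to the robot's right.
- reject6_c (a point): Centre (half-way up) of reject jar 6: squat amber-brown glass jar with a black lid. Body 40 x 40 mm square (sides along its x and y), 34 mm high, round lid 36 mm across and 12 mm high on it, 46 mm in all, z up through the lid, 80 g. Four to six rejects are present, standing on the bench to the robot's right.
- good1_c (a point): Centre (half-way up) of good jar 1: the same shape in pale clear glass with a white lid. Not to be disturbed.
- good2_c (a point): Centre (half-way up) of good jar 2: the same shape in pale clear glass with a white lid. Not to be disturbed.
Not all that is in view belongs to the job. What is shaped like the part that bears reject3_c but green is not meant. Leave any turquoise look-alike of the part that bears reject1_c alone.

How it is judged (in metres and radians):
On the way, in this order (a step that is already met when the one before it is completed fails the run):
1. the tray is lifted and tipped past 0.4 rad (value of joint tray above 0.4 rad), for 0.2 s.
2. every reject lies in the bin and the tray is level again (x of reject1_c in the frame of cabinet between 0.012 and 0.245 m and y of reject1_c in the frame of cabinet between -0.14 and 0.14 m and height (world z) of each of reject1_c, reject2_c, reject3_c, reject4_c, reject5_c, reject6_c below 0.112 m and x of reject2_c in the frame of cabinet between 0.012 and 0.245 m and y of reject2_c in the frame of cabinet between -0.14 and 0.14 m and x of reject3_c in the frame of cabinet between 0.012 and 0.245 m and y of reject3_c in the frame of cabinet between -0.14 and 0.14 m and x of reject4_c in the frame of cabinet between 0.012 and 0.245 m and y of reject4_c in the frame of cabinet between -0.14 and 0.14 m and x of reject5_c in the frame of cabinet between 0.012 and 0.245 m and y of reject5_c in the frame of cabinet between -0.14 and 0.14 m and x of reject6_c in the frame of cabinet between 0.012 and 0.245 m and y of reject6_c in the frame of cabinet between -0.14 and 0.14 m and value of joint tray below 0.05 rad), for 0.2 s.
3. the door is shut on its catch (value of joint door below 0.02 rad), for 0.2 s.
At the end, for the whole second after the job is handed in: Every reject jar's centre lies inside the red bin in the cabinet (below z 112 mm), the tray is level (within 0.05 rad), the door is shut and held by its catch (within 0.02 rad of 0), and the clear jars stand upright within 50 mm of where they were (all of step 2 and value of joint door below 0.02 rad and distance of each of good1_c, good2_c from where it was at the start of the episode below 0.05 m and angle between each of good1_c, good2_c's own z axis and vertical below 0.2 rad); the robot touches nothing.
It fails at once if the door is swung in (below 1.2 rad) while the tray is raised (above 0.15 rad) (value of joint door below 1.2 rad and value of joint tray above 0.15 rad).
It fails at once if a clear jar is pushed more than 60 mm away or knocked over (distance of any of good1_c, good2_c from where it was at the start of the episode above 0.06 m or angle between any of good1_c, good2_c's own z axis and vertical above 0.7 rad).
Of reject1, reject2, reject3, reject4, reject5, reject6 only 4 to 6 are there at a start; the rules pass over those that are not, and their reading is None.
At some moment in a run one of reject1, reject2, reject3, reject4, reject5, reject6 may be knocked a few centimetres aside while the robot is not near it.
Once in a run the grip may slacken for a moment while it holds something.
It also fails if it takes over 210 s, if anything falls off the work surface, if the arm or the gripper's body presses on something with over 40 N, if the wrist force passes 120 N, or if a joint passes its speed limit or range.

## Working session

There is one attempt and no reset: what is moved stays moved. The work goes in short steps, Python scripts to look and compute and a shell command to move; the robot and the scene stay as the last step left them, time stands still between calls to the robot, and variables do not carry over. Pictures are saved under pics/ and viewed, and the job is handed in when it is done.

```bash
ls; mkdir -p pics
cat > h.py <<'E'
import numpy as np, cv2
from rig import bot, vision, workorder, boxes_of, trace
def K(n):
    i=vision.camera_info(n); f=192/np.tan(np.radians(i["vfov"])/2)
    return np.array([[f,0,i["cx"]],[0,f,i["cy"]],[0,0,1.]]),np.array(i["D"],float),np.array(i["world_to_cam"],float)
def px2w(n,rc,d):
    k,D,T=K(n); u=cv2.undistortPoints(np.array([[[rc[1],rc[0]]]],float),k,D)[0,0]
    return (np.linalg.inv(T)@np.array([u[0]*d,u[1]*d,d,1]))[:3]
def px2z(n,rc,z):
    a=px2w(n,rc,100.);b=px2w(n,rc,1000.); t=(z-a[2])/(b[2]-a[2]); return a+t*(b-a)
def w2px(n,p):
    k,D,T=K(n); r,_=cv2.Rodrigues(T[:3,:3]); q,_=cv2.projectPoints(np.array(p,float).reshape(-1,1,3),r,T[:3,3],k,D); return q[:,0,::-1]
def cloud(n,dep):
    k,D,T=K(n); h,w=dep.shape; c,r=np.meshgrid(np.arange(w),np.arange(h))
    u=cv2.undistortPoints(np.stack([c,r],-1).reshape(-1,1,2).astype(float),k,D).reshape(h,w,2)
    P=np.stack([u[...,0]*dep,u[...,1]*dep,dep,np.ones_like(dep)],-1)@np.linalg.inv(T).T
    return P[...,:3]
def save(n,f):
    im,d=vision.get_image(n); cv2.imwrite(f,im[...,::-1]); return im,d
E
python3 - <<'E'
from h import *
for n in("top","side"):
    im,d=save(n,f"pics/{n}0.png"); print(vision.camera_info(n))
    for o in("reject1_c","good1_c","tray","tray_handle","door","cabinet","bin","door_edge"):
        for b in boxes_of(n,o): print(n,o,round(b["p"],2),np.round(b["position"]), )
s=bot.get_obs();print(s)
E
```

```text
pics
{'vfov': 46.73624701897281, 'cx': 255.0940863840491, 'cy': 192.45243471229918, 'D': array([-0.10982569,  0.        ,  0.        ,  0.        ,  0.        ]), 'world_to_cam': array([[-5.51771823e-03, -9.99904262e-01, -1.26894541e-02,
        -3.12410760e+01],
       [-9.98575180e-01,  6.18303492e-03, -5.30035799e-02,
         4.91282732e+02],
       [ 5.30769648e-02,  1.23789151e-02, -9.98513695e-01,
         1.32809451e+03],
       [ 0.00000000e+00,  0.00000000e+00,  0.00000000e+00,
         1.00000000e+00]])}
top reject1_c 0.79 [168. 388.]
top good1_c 0.63 [178. 352.]
top good1_c 0.29 [192. 220.]
top tray 0.61 [189. 219.]
top tray 0.42 [128. 231.]
top tray_handle 0.67 [192. 221.]
top door 0.82 [121. 234.]
top cabinet 0.89 [184. 157.]
top bin 0.69 [184. 157.]
top door_edge 0.78 [123. 228.]
top door_edge 0.44 [145. 315.]
{'vfov': 44.59477764521699, 'cx': 255.9066453840117, 'cy': 190.2331449484544, 'D': array([0.00722839, 0.        , 0.        , 0.        , 0.        ]), 'world_to_cam': array([[ 8.10505485e-01, -5.85664802e-01,  8.80899999e-03,
        -4.19883689e+02],
       [-3
[... 503 characters left out ...]
4. 224.]
side door_edge 0.91 [155. 290.]
{'time_s': 0.9, 'joints': array([ 1.21403087e+00,  3.19571424e-01,  1.56449028e+00, -3.64313288e-05,
        1.25741184e+00, -1.99927266e-02]), 'joint_vel': array([-0.0001704 ,  0.00095898, -0.0020556 ,  0.00101265,  0.00113612,
       -0.00032736]), 'tau': array([ 2.25493086e-04, -4.12340569e+01, -2.32233918e+01,  7.27907731e-02,
        3.75229691e-02,  3.65140068e-06]), 'eef_pos': array([190.01592802, 542.71111541, 213.99615192]), 'tcp_rot': array([-2.56227631e+00, -1.81771942e+00, -1.85332475e-04]), 'force': array([ 0.75168986,  0.28127604, -0.40179355]), 'ft_torque': array([ 0.02004332,  0.02603456, -0.03394506]), 'finger_gap': 91.07370410668413}
```

View pics/top0.png

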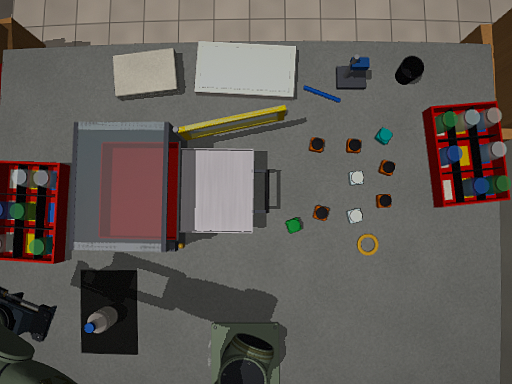

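View pics/side0.png

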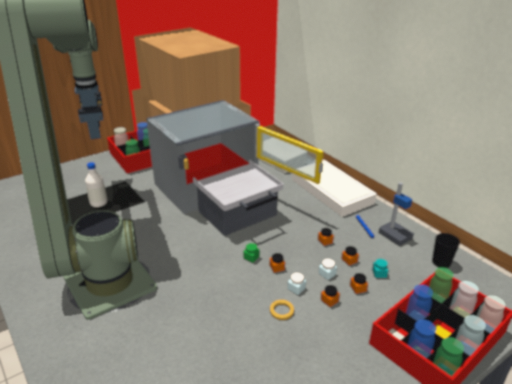

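Five rejects show in the top view (row, column): (145,317), (145,354), (167,387), (200,384) and (212,321). The clear jars are at (177,356) and (215,355), with a green look-alike at (225,293) and a turquoise one at (135,384). The door is open along the far side, about (121,234). Next I'll measure poses.

Run:
```python
from h import *
im,d=vision.get_image("top"); P=cloud("top",d)
np.savez("c0.npz",im=im,d=d,P=P)
hsv=cv2.cvtColor(im,cv2.COLOR_RGB2HSV)
# jars: points 25..60 mm high, in workspace right of tray
for r,c in [(145,317),(145,354),(167,387),(200,384),(212,321),(177,356),(215,355),(225,293),(135,384)]:
    W=P[r-12:r+13,c-12:c+13].reshape(-1,3); m=(W[:,2]>18)&(W[:,2]<60)
    pts=W[m]; rect=cv2.minAreaRect(pts[:,:2].astype(np.float32))
    lid=W[(W[:,2]>41)&(W[:,2]<60)]
    print((r,c),"rect c",np.round(rect[0],1),np.round(rect[1],1),round(rect[2],1),"lid",np.round(lid.mean(0),1),len(lid),"body n",len(pts))
big=cv2.resize(im[100:260,270:410],None,fx=5,fy=3.75*5/3.75,interpolation=cv2.INTER_CUBIC)[:600]
big=cv2.resize(im[120:240,270:410],None,fx=5,fy=5,interpolation=cv2.INTER_CUBIC)
cv2.imwrite("pics/crop0.png",big[...,::-1])
big=cv2.resize(im[90:260,60:300],None,fx=3.3,fy=3.3,interpolation=cv2.INTER_CUBIC)
cv2.imwrite("pics/cab0.png",big[...,::-1])
# tray floor
for n in ["tray","door","cabinet","tray_handle"]:
    t=trace("top",n)
    for q in t:
        R=q["region"]; pp=P[R&(d>0)]
        print(n,q["p"],R.sum(),np.round(q["position"]),np.round(np.median(pp,0),1), np.round(np.percentile(pp,2,axis=0)),np.round(np.percentile(pp,98,axis=0)))
```

```text
(145, 317) rect c [ 634.8 -218.1] [40.4 40.2] 78.4 lid [ 635.1 -217.8   45.5] 108 body n 184
(145, 354) rect c [ 632.6 -331.9] [41.5 41.2] 85.4 lid [ 632.  -331.7   45.6] 108 body n 190
(167, 387) rect c [ 564.4 -431.6] [43.  40.3] 69.9 lid [ 564.2 -431.3   46. ] 116 body n 199
(200, 384) rect c [ 463.7 -419.4] [37.4 39.1] 89.6 lid [ 463.4 -418.9   45.6] 112 body n 184
(212, 321) rect c [ 428.2 -227.8] [40.6 40.4] 72.0 lid [ 428.4 -227.7   45.7] 112 body n 184
(177, 356) rect c [ 533.6 -336.5] [40.5 40.8] 5.2 lid [ 533.5 -336.5   45.7] 112 body n 189
(215, 355) rect c [ 419.5 -329.9] [39.8 41.8] 13.6 lid [ 419.3 -329.7   45.9] 116 body n 191
(225, 293) rect c [ 392.4 -148.3] [39.5 40.7] 18.0 lid [ 392.  -148.    45.9] 110 body n 181
(135, 384) rect c [ 659.6 -423.9] [40.8 38.7] 53.9 lid [ 659.9 -424.7   45.9] 114 body n 186
tray 0.67 6355 [190. 218.] [492.6  66.9 119.7] [380. -66. 114.] [605. 167. 137.]
door 0.87 1486 [125. 232.] [658.5  18.9 238.9] [ 631. -107.  155.] [687. 146. 270.]
cabinet 0.84 22344 [182. 158.] [504.7 213.5 271.7] [346. -65.   9.] [671. 414. 278.]
cabinet 0.53 185 [212. 322.] [ 427.8 -225.    43.2] [ 409. -245.   15.] [ 449. -206.   50.]
tray_handle 0.58 6177 [192. 222.] [492.2  67.6 119.6] [380. -61. 114.] [604. 166. 136.]
```

```bash
true
```

```text
(no output)
```

View pics/crop0.png

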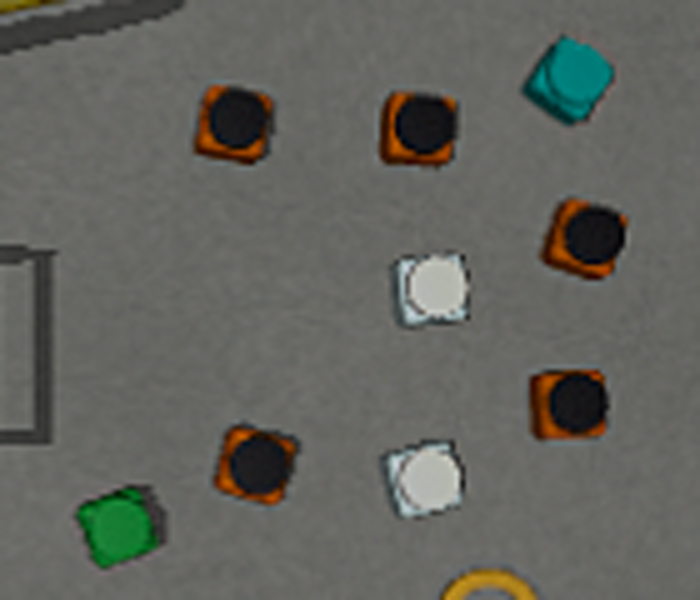

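View pics/cab0.png

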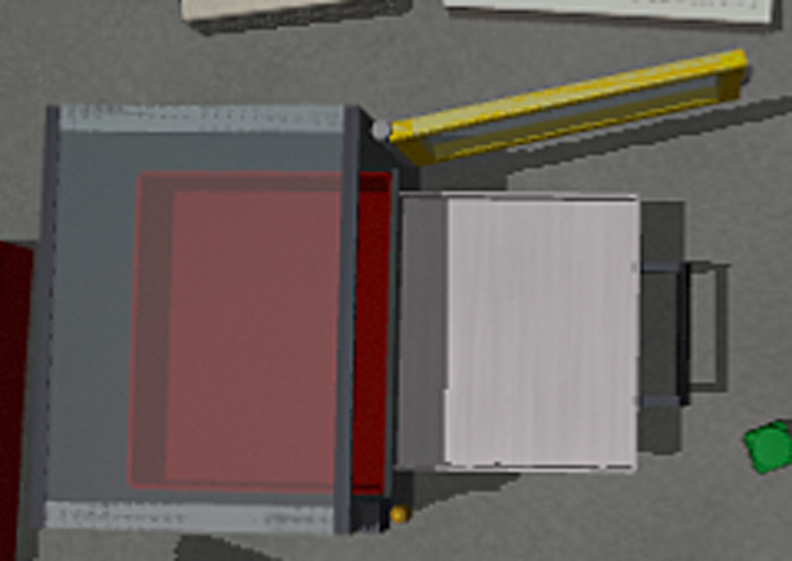

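Run:
```python
import numpy as np, cv2
z=np.load("c0.npz"); P=z["P"]; d=z["d"]; v=(d>0)
X,Y,Z=P[...,0],P[...,1],P[...,2]
# tray floor + rims
m=v&(abs(Z-128)<16)&(X>360)&(X<625)&(Y>-70)&(Y<165)
print("tray rect",cv2.minAreaRect(P[m][:,:2].astype(np.float32)),m.sum())
r=v&(abs(Z-137)<4)&(X>360)&(X<625)&(Y>-70)&(Y<165)
print("rim",cv2.minAreaRect(P[r][:,:2].astype(np.float32)),r.sum())
n=r&(Y<-40); print("near rim fit", np.polyfit(X[n],Y[n],1),n.sum(),Y[n].min(),Y[n].max())
h=v&(Z>110)&(Z<140)&(Y<-75)&(Y>-115)&(X>380)&(X<610)
print("handle",h.sum(),np.round(P[h][:40],0).tolist())
t=v&(Z>262)&(Z<285)&(Y>150)&(Y<450)
print("cab top",cv2.minAreaRect(P[t][:,:2].astype(np.float32)),t.sum())
dd=v&(Z>255)&(Z<275)&(X>610)&(Y<160)&(Y>-150)
print("door top",dd.sum(),cv2.minAreaRect(P[dd][:,:2].astype(np.float32)), np.polyfit(Y[dd],X[dd],1))
```

```text
tray rect ((492.7232666015625, 48.495201110839844), (234.024169921875, 232.4254150390625), 89.69788360595703) 6067
rim ((492.92388916015625, 47.558433532714844), (232.19818115234375, 232.4368896484375), 89.8066177368164) 259
near rim fit [-4.18492014e-02 -4.64280531e+01] 14 -68.71234254121576 -59.75225270181583
handle 0 []
cab top ((497.4172058105469, 289.9966735839844), (269.7984619140625, 323.9537658691406), 88.1837158203125) 12499
door top 690 ((662.1322631835938, 24.0760498046875), (15.730691909790039, 278.5705871582031), 11.410944938659668) [-2.04228776e-01  6.66104539e+02]
```

Run:
```python
import numpy as np, cv2
z=np.load("c0.npz"); P=z["P"]; d=z["d"]; v=(d>0)
X,Y,Z=P[...,0],P[...,1],P[...,2]
print("px handle", np.round(P[186:198:3,264:273]).tolist()[0])
f=v&(abs(Z-120)<5)&(X>375)&(X<612)&(Y>-75)&(Y<175)
def line(sel,ax,lo,hi,q,step):
    # extremes of other axis binned along ax
    A=(X if ax==0 else Y)[sel]; B=(Y if ax==0 else X)[sel]; a=[];b=[]
    for s in np.arange(lo,hi,step):
        k=(A>=s)&(A<s+step)
        if k.sum()>2: a.append(s+step/2); b.append(B[k].max() if q>0 else B[k].min())
    p=np.polyfit(a,b,1); r=b-np.polyval(p,a); k=abs(r)<3
    p=np.polyfit(np.array(a)[k],np.array(b)[k],1); return np.round(p,4),round(r.std(),2),np.round(np.polyval(p,[lo,hi]),1)
print("floor near",line(f,0,390,600,-1,8),"floor hinge",line(f,0,390,600,1,8))
print("floor far",line(f,1,-50,150,1,8),"floor robot side",line(f,1,-50,150,-1,8))
t=v&(Z>262)&(Z<285)&(Y>120)&(Y<450)&(X<690)
print("cab back",line(t,0,360,640,1,8),"front",line(t,0,360,640,-1,8))
print("cab far",line(t,1,190,390,1,8),"robotside",line(t,1,190,390,-1,8))
```

```text
px handle [[511.0, -61.0, -2.0], [503.0, -63.0, 125.0], [502.0, -66.0, 130.0], [503.0, -68.0, 129.0], [503.0, -71.0, 127.0], [503.0, -74.0, 126.0], [511.0, -80.0, -1.0], [511.0, -83.0, 1.0], [511.0, -86.0, 2.0]]Traceback (most recent call last):
  File "<stdin>", line 14, in <module>
  File "<stdin>", line 13, in line
    raise TypeError("expected non-empty vector for x")
TypeError: expected non-empty vector for x
```

Run:
```python
import numpy as np, cv2
z=np.load("c0.npz"); P=z["P"]; d=z["d"]; v=(d>0)
X,Y,Z=P[...,0],P[...,1],P[...,2]
def line(sel,ax,lo,hi,q,step):
    A=(X if ax==0 else Y)[sel]; B=(Y if ax==0 else X)[sel]; a=[];b=[]
    for s in np.arange(lo,hi,step):
        k=(A>=s)&(A<s+step)
        if k.sum()>2: a.append(s+step/2); b.append(B[k].max() if q>0 else B[k].min())
    a=np.array(a);b=np.array(b);k=abs(b-np.median(b))<15
    p=np.polyfit(a[k],b[k],1); r=b-np.polyval(p,a); k=abs(r)<4
    p=np.polyfit(a[k],b[k],1); return np.round(p,4),k.sum(),np.round(np.polyval(p,[lo,hi]),1)
f=v&(abs(Z-121)<6)&(X>370)&(X<620)&(Y>-45)&(Y<180)
for nm,a in dict(near=(0,390,600,-1,8),hinge=(0,390,600,1,8),far=(1,-10,150,1,8),rob=(1,-10,150,-1,8)).items(): print("floor",nm,line(f,*a))
t=v&(Z>255)&(Z<290)&(Y>165)&(Y<450)&(X<690)
for nm,a in dict(back=(0,360,640,1,8),front=(0,360,640,-1,8),far=(1,200,390,1,8),rob=(1,200,390,-1,8)).items(): print("cab",nm,line(t,*a))
h=v&(Z>115)&(Z<135)&(Y<-55)&(Y>-85)&(X>380)&(X<610)
H=P[h]; print("handle",h.sum(),np.round(H.mean(0),1),np.round(H.min(0)),np.round(H.max(0)),np.polyfit(H[:,0],H[:,1],1))
```

```text
floor near (array([-1.32000e-02, -1.99285e+01]), np.int64(23), array([-25.1, -27.9]))
floor hinge (array([-1.780000e-02,  1.796951e+02]), np.int64(22), array([172.7, 169. ]))
floor far (array([1.100000e-02, 6.044357e+02]), np.int64(20), array([604.3, 606.1]))
floor rob (array([2.310000e-02, 3.781049e+02]), np.int64(20), array([377.9, 381.6]))
cab back (array([-1.620000e-02,  4.304423e+02]), np.int64(35), array([424.6, 420.1]))
cab front (array([-1.830000e-02,  1.874899e+02]), np.int64(34), array([180.9, 175.8]))
cab far (array([1.830000e-02, 6.502637e+02]), np.int64(24), array([653.9, 657.4]))
cab rob (array([9.200000e-03, 3.354229e+02]), np.int64(24), array([337.3, 339. ]))
handle 211 [488.4 -68.  128.8] [431. -74. 121.] [547. -57. 135.] [-1.65912667e-02 -5.98586983e+01]
```

```bash
python3 -m pendant '0.07 0 0 0.12 0 0 0; 0.07 0 0 0.12 0 0 0; 0.07 0 0 0.12 0 0 0; 0.07 0.238 -0.771 0.12 0 0 0.02; 0.07 0.238 -0.771 0.12 0 0 0.02; 0.07 0.238 -0.771 0.12 0 0 0.02; 0.07 0.238 -0.771 0.12 0 0 0.02; 0.07 0.238 -0.771 0.12 0 0 0.02; 0.07 0.238 -0.771 0.12 0 0 0.02; 0.07 0.238 -0.771 0.12 0 0 0.02' 20
```

```text
time_s: 1.98
eef_pos: [276.0, 262.1, 334.1]
tcp_rot: [2.543, 1.844, 0.001]
force: [1.8, 0.1, 0.6]
finger_gap: 70.1
```

```bash
python3 -m pendant '0.07 0.152 -0.49 -0.1 0 0 0; 0.07 0.152 -0.49 -0.1 0 0 0; 0.07 0.152 -0.49 -0.1 0 0 0; 0.07 0.152 -0.49 -0.1 0 0 0; 0.07 0.152 -0.49 -0.1 0 0 0; 0.07 0.152 -0.49 -0.1 0 0 0; 0.07 0.152 -0.49 -0.1 0 0 0; 0.07 0.152 -0.49 -0.1 0 0 0; 0.07 0.152 -0.49 -0.1 0 0 0; 0.07 0.152 -0.49 -0.1 0 0 0'
```

```text
time_s: 2.82
eef_pos: [397.2, -128.8, 254.2]
tcp_rot: [2.544, 1.842, 0.002]
force: [1.7, 0.3, 0.2]
finger_gap: 70.1
```

```bash
cat >> h.py <<'E'
def jars():
    im,d=vision.get_image("top"); P=cloud("top",d); Z=P[...,2]
    s=bot.get_obs(); e=s["eef_pos"]; R=cv2.Rodrigues(np.array(s["tcp_rot"]))[0]
    print("t",round(s["time_s"],2),"tcp",np.round(e,1),"jaw",round(np.degrees(np.arctan2(R[1,0],R[0,0])),1),"tilt z",np.round(R[:,2],3),"gap",round(s["finger_gap"],1),"F",np.round(s["force"],1))
    hsv=cv2.cvtColor(im,cv2.COLOR_RGB2HSV)
    m=((d>0)&(Z>18)&(Z<60)&(P[...,1]<-110)&(P[...,1]>-560)&(P[...,0]>330)&(P[...,0]<720)).astype(np.uint8)
    n,l,st,ce=cv2.connectedComponentsWithStats(m)
    for i in range(1,n):
        if st[i,4]<90 or st[i,4]>400: continue
        k=l==i; r=cv2.minAreaRect(P[k][:,:2].astype(np.float32)); hs=np.median(hsv[k&(Z<41)],0) if (k&(Z<41)).any() else 0
        top=np.median(im[k&(Z>41)],0)
        print("jar",np.round(ce[i,::-1]),np.round(r[0],1),np.round(r[1]),round(r[2],1),"hsv",hs,"top",top)
    return im,d,P
E
python3 -m pendant '0.07 0.031 -0.099 -0.1 0 0 0; 0.07 0.031 -0.099 -0.1 0 0 0; 0.07 0.031 -0.099 -0.1 0 0 0; 0.07 0.031 -0.099 -0.1 0 0 0; 0.07 0.031 -0.099 -0.1 0 0 0; 0.07 0.031 -0.099 -0.1 0 0 0'
python3 -c "
from h import *
jars()"
```

```text
time_s: 3.32
eef_pos: [427.8, -225.7, 153.6]
tcp_rot: [-2.544, -1.84, 0.001]
force: [-1.3, 0.2, 0.0]
finger_gap: 69.4
t 3.37 tcp [ 428.2 -225.3  154.6] jaw 71.8 tilt z [ 0.     0.001 -1.   ] gap 70.1 F [ 0.3 -0.1 -0.2]
jar [135. 384.] [ 659.7 -424.2] [40. 37.] 53.1 hsv [ 89. 255.  84.] top [  0. 128. 124.]
jar [144. 316.] [ 634.7 -218.2] [40. 40.] 78.0 hsv [ 13. 255.  99.] top [24. 24. 26.]
jar [145. 354.] [ 632.1 -331.9] [41. 41.] 84.7 hsv [ 13.  255.   96.5] top [22. 22. 24.]
jar [167. 387.] [ 564.2 -430.6] [41. 40.] 71.7 hsv [ 13. 255.  98.] top [21. 20. 23.]
jar [178. 356.] [ 533.2 -335.9] [39. 41.] 4.1 hsv [ 90.  30. 102.] top [185. 188. 178.]
jar [200. 384.] [ 463.8 -419.6] [39. 39.] 89.4 hsv [ 13. 255.  71.] top [13. 13. 14.]
jar [225. 293.] [ 392.4 -148. ] [39. 41.] 17.8 hsv [ 68.  221.5  91.5] top [ 21. 128.  51.]
```

```bash
python3 -m pendant '0.07 0 -0.0025 -0.1445 0 0 0; 0.07 0 -0.0025 -0.1445 0 0 0; 0.07 0 -0.0025 -0.1445 0 0 0; 0.07 0 -0.0025 -0.1445 0 0 0; 0.07 0 -0.0025 -0.1445 0 0 0; 0.03 0 -0.0025 -0.1445 0 0 0; 0.03 0 -0.0025 -0.1445 0 0 0; 0.03 0 -0.0025 -0.1445 0 0 0; 0.03 0 -0.0025 -0.1445 0 0 0; 0.03 0 -0.0025 -0.1445 0 0 0' 25
```

```text
time_s: 4.2
eef_pos: [429.2, -228.5, 11.3]
tcp_rot: [2.542, 1.842, 0.002]
force: [-0.5, 0.5, 8.5]
finger_gap: 39.9
```

```bash
python3 -m pendant '0.03 0 0 0.22 0 0 0; 0.03 0 0 0.22 0 0 0; 0.03 0 0 0.22 0 0 0; 0.03 0 0 0.22 0 0 0; 0.03 0 0 0.22 0 0 0; 0.03 0.0035 0.296 0.22 0 0 0.3; 0.03 0.0035 0.296 0.22 0 0 0.3; 0.03 0.0035 0.296 0.22 0 0 0.3; 0.03 0.0035 0.296 0.22 0 0 0.3; 0.03 0.0035 0.296 0.22 0 0 0.3' 25
python3 -m pendant '0.03 0 0.092 0 0 0 0; 0.03 0 0.092 0 0 0 0; 0.03 0 0.092 0 0 0 0; 0.03 0 0.092 0 0 0 0; 0.03 0 0.092 0 0 0 0'
python3 -c "
from h import *
jars()
save('side','pics/s1.png')"
```

```text
time_s: 5.03
eef_pos: [430.0, -18.3, 227.1]
tcp_rot: [2.24, 2.201, 0.002]
force: [1.3, -0.3, 0.1]
finger_gap: 40.2
time_s: 5.45
eef_pos: [430.4, 71.9, 226.5]
tcp_rot: [2.238, 2.204, -0.001]
force: [0.3, -0.4, -0.5]
finger_gap: 39.9
t 5.5 tcp [430.5  71.2 226.4] jaw 89.0 tilt z [ 0.    -0.001 -1.   ] gap 40.2 F [-0.8  0.2 -0.5]
jar [135. 384.] [ 659.5 -424.4] [41. 39.] 53.9 hsv [ 89. 255.  95.] top [  0. 131. 126.]
jar [144. 316.] [ 634.8 -217.8] [40. 41.] 77.5 hsv [ 12. 255.  99.] top [25. 25. 27.]
jar [145. 354.] [ 631.9 -332. ] [42. 41.] 84.6 hsv [ 13. 255.  98.] top [22.5 22.  24. ]
jar [167. 387.] [ 564.2 -431. ] [41. 41.] 70.3 hsv [ 13. 255.  96.] top [21. 21. 22.]
jar [178. 356.] [ 533.1 -336.1] [40. 41.] 5.0 hsv [ 92.  30. 129.] top [189. 192. 184.]
jar [200. 384.] [ 463.8 -419. ] [39. 39.] 0.2 hsv [ 13. 255. 114.] top [22. 21. 24.]
jar [216. 354.] [ 419.6 -330.1] [40. 41.] 12.5 hsv [ 90.  26. 144.] top [188. 192. 185.]
jar [225. 294.] [ 392.1 -148. ] [40. 40.] 18.1 hsv [ 68. 231.  65.] top [ 9. 74. 28.]
```

View pics/s1.png

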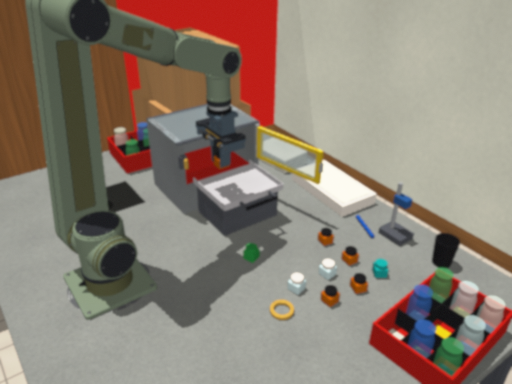

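```bash
python3 -m pendant '0.03 0.002 -0.004 -0.06 0 0 0; 0.03 0.002 -0.004 -0.06 0 0 0; 0.03 0.002 -0.004 -0.094 0 0 0; 0.03 0.002 -0.004 -0.094 0 0 0; 0.03 0.002 -0.004 -0.094 0 0 0; 0.056 0.002 -0.004 -0.094 0 0 0; 0.056 0.002 -0.004 -0.094 0 0 0; 0.056 0.002 -0.004 -0.094 0 0 0; 0.056 0.002 -0.004 -0.04 0 0 0;  0.056 0.002 -0.004 0 0 0 0'
python3 -c "
from h import *
jars()
save('top','pics/t1.png')"
```

```text
time_s: 6.38
eef_pos: [430.9, 67.8, 215.8]
tcp_rot: [-2.238, -2.201, 0.006]
force: [1.4, -0.5, -0.5]
finger_gap: 56.2
t 6.43 tcp [436.8  68.6 225.3] jaw 89.0 tilt z [ 0.014  0.002 -1.   ] gap 55.9 F [3.6 1.2 5.6]
jar [135. 384.] [ 659.4 -423.9] [41. 39.] 54.3 hsv [ 89. 255.  86.] top [  0. 131. 127.]
jar [144. 316.] [ 634.9 -218. ] [40. 41.] 78.2 hsv [ 13. 255. 101.] top [25. 25. 27.]
jar [145. 353.] [ 632.3 -332. ] [41. 41.] 84.3 hsv [ 13. 255. 105.] top [23. 22. 25.]
jar [167. 387.] [ 564.6 -430.8] [42. 41.] 71.3 hsv [ 13. 255. 100.] top [22. 21. 23.]
jar [178. 356.] [ 533.3 -336.3] [40. 41.] 5.4 hsv [ 91.   30.  130.5] top [189. 193. 184.]
jar [201. 384.] [ 463.6 -419.6] [37. 39.] 89.7 hsv [ 13.  255.  114.5] top [22. 22. 24.]
jar [216. 354.] [ 419.5 -330.4] [40. 41.] 13.6 hsv [ 90.   27.5 136.5] top [189. 192. 185.]
jar [225. 293.] [ 392.3 -148.2] [40. 41.] 18.5 hsv [ 67.  225.5  64.5] top [ 9. 74. 28.]
```

View pics/t1.png

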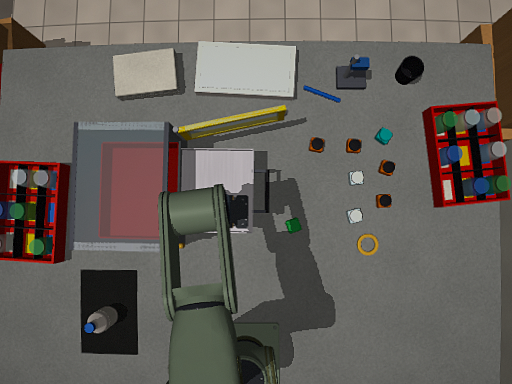

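The arm hides the tray, centred near (215,230). The other jars have not moved. Next is R1.

```bash
python3 -m pendant '0.056 0 0 0.03 0 0 0; 0.07 0.202 -0.285 0 0 0 -0.19; 0.07 0.202 -0.285 0 0 0 -0.19; 0.07 0.202 -0.285 0 0 0 -0.19; 0.07 0.202 -0.285 0 0 0 -0.19; 0.07 0.202 -0.285 0 0 0 -0.19; 0.07 0.202 -0.285 0 0 0 -0.19; 0.07 0.202 -0.285 0 0 0 -0.19; 0.07 0.202 -0.285 0 0 0 -0.19; 0.07 0.202 -0.285 0 0 0 -0.19'
python3 -m pendant '0.07 0 0 -0.07 0 0 0; 0.07 0 0 -0.07 0 0 0; 0.07 0 0 -0.07 0 0 0'
python3 -c "
from h import *
jars()
save('side','pics/s2.png')"
```

```text
time_s: 7.32
eef_pos: [636.6, -221.4, 214.3]
tcp_rot: [2.44, 1.976, -0.001]
force: [-0.1, 1.3, 0.6]
finger_gap: 70.1
time_s: 7.57
eef_pos: [630.8, -216.0, 138.8]
tcp_rot: [-2.431, -1.972, 0.01]
force: [-1.4, 0.0, -1.4]
finger_gap: 69.9
t 7.62 tcp [ 632.6 -216.3  142.4] jaw 78.1 tilt z [-0.007  0.003 -1.   ] gap 69.9 F [ 0.2 -0.4  0.3]
jar [135. 384.] [ 659.8 -423.9] [41. 38.] 53.7 hsv [ 89. 255.  75.] top [  0. 130. 126.]
jar [167. 387.] [ 565.  -430.4] [43. 41.] 71.1 hsv [ 13. 255. 106.] top [21. 20. 23.]
jar [201. 384.] [ 463.7 -419.4] [38. 39.] 89.5 hsv [ 13. 255. 112.] top [22.5 22.  24. ]
jar [216. 354.] [ 419.4 -330.1] [40. 43.] 13.7 hsv [90. 28. 94.] top [121. 115. 109.]
```

View pics/s2.png

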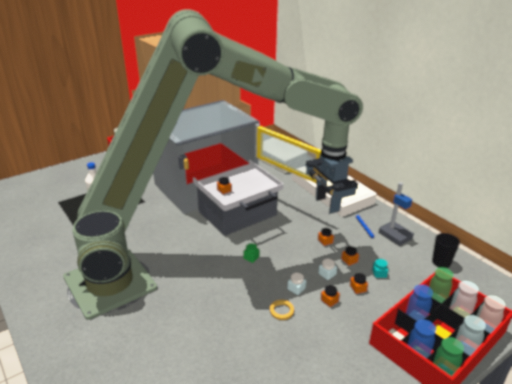

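```bash
python3 -m pendant '0.07 0.001 -0.001 -0.134 0 0 0; 0.07 0.001 -0.001 -0.134 0 0 0; 0.07 0.001 -0.001 -0.134 0 0 0; 0.07 0.001 -0.001 -0.134 0 0 0; 0.07 0.001 -0.001 -0.134 0 0 0; 0.03 0.001 -0.001 -0.134 0 0 0; 0.03 0.001 -0.001 -0.134 0 0 0; 0.03 0.001 -0.001 -0.134 0 0 0; 0.03 0.001 -0.001 -0.134 0 0 0; 0.03 0.001 -0.001 -0.134 0 0 0' 25
```

```text
time_s: 8.5
eef_pos: [636.6, -218.2, 13.4]
tcp_rot: [2.437, 1.979, 0.002]
force: [0.1, 1.5, 15.7]
finger_gap: 39.7
```

```bash
python3 -m pendant '0.03 0 0 0.215 0 0 0; 0.03 0 0 0.215 0 0 0; 0.03 0 0 0.215 0 0 0; 0.03 0 0 0.215 0 0 0; 0.03 0 0 0.215 0 0 0; 0.03 -0.089 0.284 0.215 0 0 0.19; 0.03 -0.089 0.284 0.215 0 0 0.19; 0.03 -0.089 0.284 0.215 0 0 0.19; 0.03 -0.089 0.284 0.215 0 0 0.19; 0.03 -0.089 0.284 0.215 0 0 0.19' 25
python3 -m pendant '0.03 -0.028 0.088 0 0 0 0; 0.03 -0.028 0.088 0 0 0 0; 0.03 -0.028 0.088 0 0 0 0; 0.03 -0.028 0.088 0 0 0 0; 0.03 -0.028 0.088 0 0 0 0; 0.03 -0.028 0.088 0 0 0 0'
python3 -c "
from h import *
jars()"
```

```text
time_s: 9.33
eef_pos: [572.3, -17.7, 225.2]
tcp_rot: [2.241, 2.202, 0.001]
force: [1.0, 0.4, -0.9]
finger_gap: 40.0
time_s: 9.83
eef_pos: [545.9, 67.6, 224.8]
tcp_rot: [2.24, 2.201, -0.0]
force: [-0.7, -0.3, -0.5]
finger_gap: 40.0
t 9.88 tcp [546.   67.3 224.7] jaw 88.9 tilt z [ 0.    -0.001 -1.   ] gap 39.7 F [ 0.   0.9 -0.6]
jar [135. 384.] [ 659.6 -424.2] [42. 39.] 58.2 hsv [ 89. 255.  88.] top [  0. 132. 127.]
jar [145. 353.] [ 632.3 -331.7] [40. 40.] 84.8 hsv [ 13.  255.  109.5] top [23. 22. 25.]
jar [167. 387.] [ 564.3 -430.9] [42. 41.] 70.7 hsv [ 13. 255.  98.] top [21. 21. 23.]
jar [177. 356.] [ 533.5 -336.2] [40. 41.] 5.7 hsv [ 91.   29.5 134.5] top [191. 195. 186.]
jar [201. 384.] [ 463.7 -419.9] [38. 39.] 89.8 hsv [ 13. 255. 110.] top [22.  21.5 25. ]
jar [216. 354.] [ 419.1 -329.8] [41. 41.] 14.3 hsv [ 90.  27. 146.] top [190. 193. 186.]
jar [225. 293.] [ 392.2 -148. ] [40. 40.] 18.5 hsv [ 67. 232.  62.] top [ 9. 75. 28.]
```

```bash
python3 -m pendant '0.03 0 -0.002 -0.06 0 0 0; 0.03 0 -0.002 -0.06 0 0 0; 0.03 0 -0.002 -0.092 0 0 0; 0.03 0 -0.002 -0.092 0 0 0; 0.03 0 -0.002 -0.092 0 0 0; 0.056 0 -0.002 -0.092 0 0 0; 0.056 0 -0.002 -0.092 0 0 0; 0.056 0 -0.002 -0.092 0 0 0; 0.056 0 -0.002 -0.05 0 0 0;  0.056 0 -0.002 0 0 0 0'
python3 -m pendant '0.056 0.005 -0.01 0.02 0 0 0; 0.07 0.085 -0.397 0 0 0 -0.08; 0.07 0.085 -0.397 0 0 0 -0.08; 0.07 0.085 -0.397 0 0 0 -0.08; 0.07 0.085 -0.397 0 0 0 -0.08; 0.07 0.085 -0.397 0 0 0 -0.08; 0.07 0.085 -0.397 0 0 0 -0.08; 0.07 0.085 -0.397 0 0 0 -0.08; 0.07 0.085 -0.397 0 0 0 -0.08; 0.07 0.085 -0.397 0 0 0 -0.08'
```

```text
time_s: 10.72
eef_pos: [543.7, 66.5, 215.5]
tcp_rot: [-2.238, -2.2, 0.007]
force: [1.8, -0.1, 0.2]
finger_gap: 56.0
time_s: 11.55
eef_pos: [626.3, -312.1, 218.0]
tcp_rot: [2.326, 2.11, 0.001]
force: [0.7, 0.9, 0.2]
finger_gap: 70.3
```

```bash
python3 -m pendant '0.07 0.006 -0.019 -0.07 0 0 0; 0.07 0.006 -0.019 -0.07 0 0 0; 0.07 0.006 -0.019 -0.07 0 0 0; 0.07 0.006 -0.019 -0.07 0 0 0'
python3 -c "
from h import *
jars()
save('side','pics/s3.png')"
```

```text
time_s: 11.88
eef_pos: [631.3, -328.7, 145.8]
tcp_rot: [-2.324, -2.108, 0.002]
force: [0.1, -0.7, 1.0]
finger_gap: 69.8
t 11.93 tcp [ 632.6 -328.7  148.3] jaw 84.5 tilt z [ 0.001 -0.    -1.   ] gap 69.7 F [0.6 0.4 0.7]
jar [225. 294.] [ 392.2 -147.9] [40. 40.] 18.2 hsv [ 67. 227.  81.] top [ 20. 130.  51.]
```

View pics/s3.png

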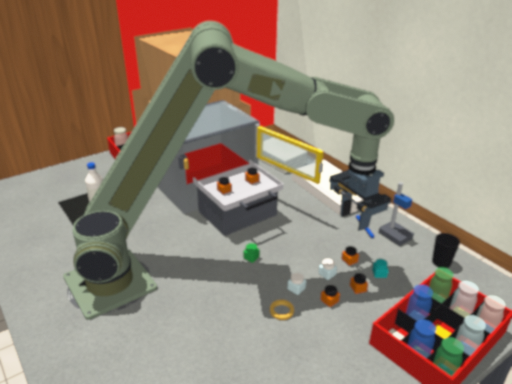

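```bash
python3 -m pendant '0.07 0 -0.003 -0.137 0 0 0; 0.07 0 -0.003 -0.137 0 0 0; 0.07 0 -0.003 -0.137 0 0 0; 0.07 0 -0.003 -0.137 0 0 0; 0.07 0 -0.003 -0.137 0 0 0; 0.03 0 -0.003 -0.137 0 0 0; 0.03 0 -0.003 -0.137 0 0 0; 0.03 0 -0.003 -0.137 0 0 0; 0.03 0 -0.003 -0.137 0 0 0; 0.03 0 -0.003 -0.137 0 0 0' 25
```

```text
time_s: 12.82
eef_pos: [633.1, -332.3, 12.0]
tcp_rot: [2.324, 2.109, 0.002]
force: [0.5, 0.9, 15.9]
finger_gap: 40.3
```

```bash
python3 -m pendant '0.03 0 0 0.215 0 0 0; 0.03 0 0 0.215 0 0 0; 0.03 0 0 0.215 0 0 0; 0.03 0 0 0.215 0 0 0; 0.03 0 0 0.215 0 0 0; 0.03 -0.14 0.399 0.215 0 0 0.08; 0.03 -0.14 0.399 0.215 0 0 0.08; 0.03 -0.14 0.399 0.215 0 0 0.08; 0.03 -0.14 0.399 0.215 0 0 0.08; 0.03 -0.14 0.399 0.215 0 0 0.08' 25
python3 -m pendant '0.03 -0.07 0.2 0 0 0 0; 0.03 -0.07 0.2 0 0 0 0; 0.03 -0.07 0.2 0 0 0 0; 0.03 -0.07 0.2 0 0 0 0; 0.03 -0.07 0.2 0 0 0 0; 0.03 -0.07 0.2 0 0 0 0; 0.03 -0.07 0.2 0 0 0 0; 0.03 -0.07 0.2 0 0 0 0'
python3 -c "
from h import *
jars()"
```

```text
time_s: 13.65
eef_pos: [562.1, -133.8, 222.2]
tcp_rot: [2.241, 2.202, 0.001]
force: [0.8, 0.0, -0.9]
finger_gap: 39.8
time_s: 14.32
eef_pos: [493.5, 64.4, 222.1]
tcp_rot: [2.238, 2.203, 0.001]
force: [-0.2, 0.1, -0.4]
finger_gap: 39.9
t 14.37 tcp [493.7  63.8 222. ] jaw 89.0 tilt z [ 0.001 -0.001 -1.   ] gap 40.0 F [-0.2  0.3 -1.3]
jar [135. 384.] [ 659.6 -424. ] [40. 39.] 54.7 hsv [ 89. 255.  97.] top [  0. 132. 127.]
jar [167. 387.] [ 564.2 -431.6] [43. 41.] 70.8 hsv [ 13. 255. 102.] top [21. 21. 23.]
jar [177. 356.] [ 533.5 -336.4] [40. 42.] 4.4 hsv [ 90.  29. 132.] top [190. 194. 186.]
jar [201. 384.] [ 463.7 -419.6] [38. 39.] 89.4 hsv [ 13. 255. 116.] top [22. 22. 24.]
jar [216. 354.] [ 419.4 -329.9] [40. 41.] 13.9 hsv [ 90.  28. 141.] top [190. 193. 187.]
jar [225. 294.] [ 392.3 -148.1] [39. 41.] 18.3 hsv [ 67. 237.  62.] top [10. 75. 28.]
```

```bash
python3 -m pendant '0.03 -0.001 0.002 -0.06 0 0 0; 0.03 -0.001 0.002 -0.06 0 0 0; 0.03 -0.001 0.002 -0.09 0 0 0; 0.03 -0.001 0.002 -0.09 0 0 0; 0.03 -0.001 0.002 -0.09 0 0 0; 0.056 -0.001 0.002 -0.09 0 0 0; 0.056 -0.001 0.002 -0.09 0 0 0; 0.056 -0.001 0.002 -0.09 0 0 0; 0.056 -0.001 0.002 -0.05 0 0 0;  0.056 -0.001 0.002 0 0 0 0'
python3 -m pendant '0.056 0 0 0.02 0 0 0; 0.07 0.072 -0.497 0.01 0 0 -1.89; 0.07 0.072 -0.497 0.01 0 0 -1.89; 0.07 0.072 -0.497 0.01 0 0 -1.89; 0.07 0.072 -0.497 0.01 0 0 -1.89; 0.07 0.072 -0.497 0.01 0 0 -1.89; 0.07 0.072 -0.497 0.01 0 0 -1.89; 0.07 0.072 -0.497 0.01 0 0 -1.89; 0.07 0.072 -0.497 0.01 0 0 -1.89; 0.07 0.072 -0.497 0.01 0 0 -1.89'
python3 -c "
from h import *
jars()
save('side','pics/s4.png')"
```

```text
time_s: 15.2
eef_pos: [490.5, 66.3, 212.8]
tcp_rot: [-2.238, -2.2, 0.007]
force: [1.8, 1.0, -0.0]
finger_gap: 56.0
time_s: 16.03
eef_pos: [545.9, -306.7, 226.7]
tcp_rot: [3.071, 0.659, 0.002]
force: [0.1, -0.6, -0.2]
finger_gap: 69.9
t 16.08 tcp [ 546.8 -314.7  225.7] jaw 23.7 tilt z [ 0.002 -0.008 -1.   ] gap 70.0 F [ 2.2 -6.1  0.2]
jar [203. 385.] [ 458.7 -419.9] [29. 37.] 0.0 hsv [ 13. 255.  80.] top [13. 12. 13.]
jar [225. 293.] [ 392.3 -147.9] [40. 40.] 18.8 hsv [ 67.5 226.5  94. ] top [ 21. 132.  52.]
```

View pics/s4.png

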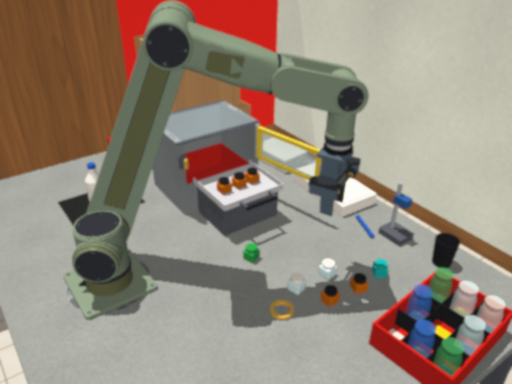

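```bash
python3 -m pendant '0.07 0.0175 -0.116 -0.07 0 0 -0.755; 0.07 0.0175 -0.116 -0.07 0 0 -0.755; 0.07 0.0175 -0.116 -0.07 0 0 -0.755; 0.07 0.0175 -0.116 -0.07 0 0 -0.755; 0.07 0.0175 -0.116 -0.07 0 0 -0.755; 0.07 0.0175 -0.116 -0.07 0 0 -0.755; 0.07 0.0175 -0.116 -0.07 0 0 -0.755; 0.07 0.0175 -0.116 -0.07 0 0 -0.755'
python3 -c "
from h import *
jars()
im,d=save('side','pics/s5.png')
P=cloud('side',d)
for r,c in((289,358),(285,363),(293,330),(268,380),(267,327)):print(np.round(P[r-6,c],0))"
```

```text
time_s: 16.8
eef_pos: [563.7, -419.9, 156.4]
tcp_rot: [3.101, -0.504, 0.001]
force: [-0.4, 0.3, -0.0]
finger_gap: 69.9
t 16.85 tcp [ 563.7 -419.9  156.5] jaw -18.5 tilt z [ 0.001 -0.    -1.   ] gap 70.2 F [ 1.1 -0.9 -0.4]
jar [135. 384.] [ 659.8 -424.2] [42. 38.] 55.5 hsv [ 89.  255.   95.5] top [  0. 131. 127.]
jar [166. 385.] [ 566.7 -424.1] [27. 41.] 69.4 hsv [ 12. 255.  98.] top [21. 21. 23.]
jar [178. 356.] [ 533.4 -337. ] [40. 42.] 6.0 hsv [ 91.  29. 140.] top [190. 193. 185.]
jar [216. 354.] [ 419.4 -329.4] [40. 41.] 13.1 hsv [ 91.  29. 102.] top [189. 192. 185.]
jar [225. 294.] [ 392.3 -148.1] [40. 40.] 17.5 hsv [ 67. 220.  96.] top [ 20.5 130.   51. ]
[ 553. -438.   39.]
[ 568. -441.   48.]
[ 470. -412.   49.]
[ 659. -422.   51.]
[ 536. -329.   50.]
```

View pics/s5.png

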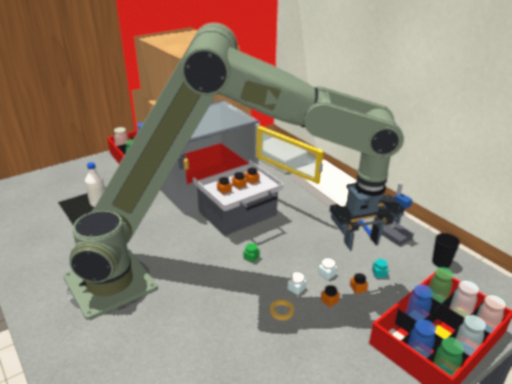

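Both remaining rejects are where they were, at (359,283) and (330,295) in the side view. Now I'll move the last 11 mm in y and descend.

```bash
python3 -m pendant '0.07 0.001 -0.011 -0.05 0 0 0; 0.07 0.001 -0.011 -0.145 0 0 0; 0.07 0.001 -0.011 -0.145 0 0 0; 0.07 0.001 -0.011 -0.145 0 0 0; 0.07 0.001 -0.011 -0.145 0 0 0; 0.03 0.001 -0.011 -0.145 0 0 0; 0.03 0.001 -0.011 -0.145 0 0 0; 0.03 0.001 -0.011 -0.145 0 0 0; 0.03 0.001 -0.011 -0.145 0 0 0; 0.03 0.001 -0.011 -0.145 0 0 0' 25
```

```text
time_s: 17.73
eef_pos: [565.7, -432.2, 13.0]
tcp_rot: [3.098, -0.509, 0.006]
force: [0.6, -0.4, 11.8]
finger_gap: 39.5
```

```bash
python3 -m pendant '0.03 0 0 0.215 0 0 0; 0.03 0 0 0.215 0 0 0; 0.03 0 0 0.215 0 0 0; 0.03 0 0 0.215 0 0 0; 0.03 0 0 0.215 0 0 0; 0.03 -0.0335 0.443 0.215 0 0 0.306; 0.03 -0.0335 0.443 0.215 0 0 0.306; 0.03 -0.0335 0.443 0.215 0 0 0.306; 0.03 -0.0335 0.443 0.215 0 0 0.306; 0.03 -0.0335 0.443 0.215 0 0 0.306' 25
python3 -m pendant '0.03 -0.017 0.241 0 0 0 0; 0.03 -0.017 0.241 0 0 0 0; 0.03 -0.017 0.241 0 0 0 0; 0.03 -0.017 0.241 0 0 0 0; 0.03 -0.017 0.241 0 0 0 0; 0.03 -0.017 0.241 0 0 0 0; 0.03 -0.017 0.241 0 0 0 0; 0.03 -0.017 0.241 0 0 0 0; 0.03 -0.017 0.241 0 0 0 0'
python3 -c "
from h import *
jars()"
```

```text
time_s: 18.57
eef_pos: [548.1, -221.9, 223.2]
tcp_rot: [3.141, -0.032, 0.002]
force: [0.2, -0.7, -1.1]
finger_gap: 40.0
time_s: 19.32
eef_pos: [531.8, 16.9, 222.8]
tcp_rot: [3.141, -0.03, 0.002]
force: [-0.1, 0.2, -0.9]
finger_gap: 40.0
t 19.37 tcp [531.9  16.3 222.7] jaw -1.2 tilt z [ 0.001 -0.001 -1.   ] gap 39.6 F [-0.6 -0.3 -0.1]
jar [135. 384.] [ 659.4 -423.8] [41. 39.] 52.0 hsv [ 89.  255.   97.5] top [  0. 133. 129.]
jar [178. 356.] [ 533.6 -336.2] [40. 41.] 5.4 hsv [ 91.   29.  134.5] top [193. 196. 188.]
jar [201. 384.] [ 463.7 -419.5] [38. 39.] 89.4 hsv [ 13.  255.  114.5] top [23. 22. 25.]
jar [216. 354.] [ 419.6 -330.3] [40. 42.] 13.5 hsv [ 90.  28. 142.] top [193. 196. 189.]
jar [225. 294.] [ 392.4 -148.3] [39. 40.] 18.5 hsv [ 67. 235.  63.] top [10. 76. 29.]
```

```bash
python3 -m pendant '0.03 0 -0.0055 -0.05 0 0 0; 0.03 0 -0.0055 -0.06 0 0 0; 0.03 0 -0.0055 -0.09 0 0 0; 0.03 0 -0.0055 -0.09 0 0 0; 0.03 0 -0.0055 -0.09 0 0 0; 0.056 0 -0.0055 -0.09 0 0 0; 0.056 0 -0.0055 -0.09 0 0 0; 0.056 0 -0.0055 -0.09 0 0 0; 0.056 0 -0.0055 -0.05 0 0 0;  0.056 0 -0.0055 0 0 0 0'
python3 -m pendant '0.056 0 0 0.02 0 0 0; 0.07 -0.068 -0.43 0 0 0 0.01; 0.07 -0.068 -0.43 0 0 0 0.01; 0.07 -0.068 -0.43 0 0 0 0.01; 0.07 -0.068 -0.43 0 0 0 0.01; 0.07 -0.068 -0.43 0 0 0 0.01; 0.07 -0.068 -0.43 0 0 0 0.01; 0.07 -0.068 -0.43 0 0 0 0.01; 0.07 -0.068 -0.43 0 0 0 0.01; 0.07 -0.068 -0.43 0 0 0 0.01'
python3 -c "
from h import *
jars()"
```

```text
time_s: 20.2
eef_pos: [529.9, 11.7, 213.2]
tcp_rot: [3.141, -0.032, -0.01]
force: [0.6, 0.2, -0.3]
finger_gap: 55.7
time_s: 21.03
eef_pos: [472.6, -360.3, 217.5]
tcp_rot: [3.141, -0.016, 0.002]
force: [0.8, 1.0, -1.0]
finger_gap: 69.8
t 21.08 tcp [ 471.2 -368.1  216.7] jaw -0.8 tilt z [-0.    -0.008 -1.   ] gap 70.1 F [ 0.2 -7.8  0. ]
jar [135. 384.] [ 659.8 -423.6] [41. 41.] 50.5 hsv [ 89. 255.  97.] top [  0. 131. 127.]
jar [177. 356.] [ 533.7 -336.8] [40. 42.] 5.2 hsv [ 91.  29. 135.] top [190.5 194.  186. ]
jar [216. 354.] [ 419.6 -329.8] [40. 41.] 14.3 hsv [ 90.5  28.  131. ] top [190. 194. 187.]
jar [225. 294.] [ 392.4 -148.3] [39. 41.] 18.5 hsv [ 68. 220. 100.] top [ 21. 132.  52.]
```

```bash
python3 -m pendant '0.07 -0.007 -0.0505 -0.07 0 0 0; 0.07 -0.007 -0.0505 -0.07 0 0 0; 0.07 -0.007 -0.0505 -0.07 0 0 0; 0.07 -0.007 -0.0505 -0.07 0 0 0; 0.07 -0.007 -0.0505 -0.07 0 0 0'
python3 -c "
from h import *
jars()
im,d=save('side','pics/s6.png')"
```

```text
time_s: 21.5
eef_pos: [466.8, -408.4, 147.7]
tcp_rot: [3.141, -0.016, 0.002]
force: [0.7, 0.4, -0.6]
finger_gap: 70.0
t 21.55 tcp [ 467.3 -408.4  148.6] jaw -0.5 tilt z [ 0.002 -0.001 -1.   ] gap 70.1 F [-0.4  0.3  0.3]
jar [135. 384.] [ 659.2 -423.7] [40. 39.] 53.9 hsv [ 89. 255.  89.] top [  0. 133. 129.]
jar [177. 356.] [ 533.6 -336.6] [40. 41.] 3.6 hsv [ 91.  29. 137.] top [193.  196.  187.5]
jar [200. 383.] [ 463.7 -418.1] [35. 39.] 89.6 hsv [ 13. 255. 101.] top [21. 20. 22.]
jar [216. 354.] [ 419.2 -329.3] [40. 40.] 13.7 hsv [ 90.  28. 142.] top [192. 196. 189.]
jar [225. 294.] [ 392.3 -148.2] [39. 41.] 18.1 hsv [ 68. 227.  93.] top [ 21. 133.  53.]
```

View pics/s6.png

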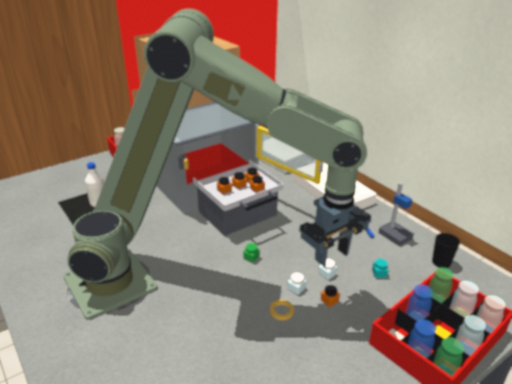

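Four jars are on the tray and upright. The last reject is at (330,295) in the side view.

```bash
python3 -m pendant '0.07 -0.0035 -0.011 -0.05 0 0 0; 0.07 -0.0035 -0.011 -0.137 0 0 0; 0.07 -0.0035 -0.011 -0.137 0 0 0; 0.07 -0.0035 -0.011 -0.137 0 0 0; 0.07 -0.0035 -0.011 -0.137 0 0 0; 0.03 -0.0035 -0.011 -0.137 0 0 0; 0.03 -0.0035 -0.011 -0.137 0 0 0; 0.03 -0.0035 -0.011 -0.137 0 0 0; 0.03 -0.0035 -0.011 -0.137 0 0 0; 0.03 -0.0035 -0.011 -0.137 0 0 0' 25
```

```text
time_s: 22.43
eef_pos: [464.1, -420.6, 11.6]
tcp_rot: [3.139, -0.016, 0.005]
force: [1.3, -0.3, 11.2]
finger_gap: 39.9
```

```bash
python3 -m pendant '0.03 0 0 0.215 0 0 0; 0.03 0 0 0.215 0 0 0; 0.03 0 0 0.215 0 0 0; 0.03 0 0 0.215 0 0 0; 0.03 0 0 0.215 0 0 0; 0.03 -0.0125 0.433 0.215 0 0 -0.01; 0.03 -0.0125 0.433 0.215 0 0 -0.01; 0.03 -0.0125 0.433 0.215 0 0 -0.01; 0.03 -0.0125 0.433 0.215 0 0 -0.01; 0.03 -0.0125 0.433 0.215 0 0 -0.01' 25
python3 -m pendant '0.03 -0.006 0.222 0 0 0 0; 0.03 -0.006 0.222 0 0 0 0; 0.03 -0.006 0.222 0 0 0 0; 0.03 -0.006 0.222 0 0 0 0; 0.03 -0.006 0.222 0 0 0 0; 0.03 -0.006 0.222 0 0 0 0; 0.03 -0.006 0.222 0 0 0 0; 0.03 -0.006 0.222 0 0 0 0; 0.03 -0.006 0.222 0 0 0 0'
python3 -c "
from h import *
jars()"
```

```text
time_s: 23.27
eef_pos: [455.9, -209.7, 221.7]
tcp_rot: [3.141, -0.033, 0.001]
force: [0.7, -0.4, -0.9]
finger_gap: 40.1
time_s: 24.02
eef_pos: [450.7, 9.7, 221.5]
tcp_rot: [3.141, -0.032, 0.001]
force: [0.3, 0.5, -0.6]
finger_gap: 39.7
t 24.07 tcp [450.8   9.4 221.4] jaw -1.2 tilt z [ 0.    -0.001 -1.   ] gap 39.7 F [-0.8  0.3 -2. ]
jar [135. 384.] [ 660.4 -424.6] [41. 40.] 55.1 hsv [ 89. 255.  94.] top [  0.  131.5 128. ]
jar [178. 356.] [ 533.3 -336.4] [40. 41.] 4.6 hsv [ 92.  29. 136.] top [191. 194. 186.]
jar [216. 354.] [ 419.5 -330.4] [40. 41.] 12.3 hsv [ 91.   28.  131.5] top [190. 194. 187.]
jar [225. 294.] [ 392.2 -148.2] [40. 40.] 19.0 hsv [ 67. 228.  65.] top [ 14. 101.  36.]
```

```bash
python3 -m pendant '0.03 0 0.0025 -0.05 0 0 0; 0.03 0 0.0025 -0.06 0 0 0; 0.03 0 0.0025 -0.09 0 0 0; 0.03 0 0.0025 -0.09 0 0 0; 0.03 0 0.0025 -0.09 0 0 0; 0.056 0 0.0025 -0.09 0 0 0; 0.056 0 0.0025 -0.09 0 0 0; 0.056 0 0.0025 -0.09 0 0 0; 0.056 0 0.0025 -0.05 0 0 0;  0.056 0 0.0025 0 0 0 0'
python3 -m pendant '0.056 0 0 0.02 0 0 0; 0.056 0.04 -0.22 0.02 0 0 1.575; 0.056 0.04 -0.22 0.02 0 0 1.575; 0.056 0.04 -0.22 0.02 0 0 1.575; 0.056 0.04 -0.22 0.02 0 0 1.575; 0.056 0.04 -0.22 0.02 0 0 1.575; 0.056 0.04 -0.22 0.02 0 0 1.575; 0.056 0.04 -0.22 0.02 0 0 1.575; 0.056 0.04 -0.22 0.02 0 0 1.575; 0.056 0.04 -0.22 0.02 0 0 1.575'
python3 -c "
from h import *
jars()
im,d=save('side','pics/s7.png')
im,d=save('top','pics/t7.png')
P=cloud('top',d);X,Y,Z=P[...,0],P[...,1],P[...,2]
h=(d>0)&(Z>115)&(Z<135)&(Y<-52)&(Y>-90)&(X>380)&(X<610)
H=P[h]; print('handle',h.sum(),np.round(H.mean(0),1),np.round(H.min(0)),np.round(H.max(0)))
"
```

```text
time_s: 24.9
eef_pos: [448.9, 12.9, 212.6]
tcp_rot: [3.141, -0.032, -0.009]
force: [1.6, 0.7, -0.8]
finger_gap: 56.2
time_s: 25.73
eef_pos: [490.7, -208.1, 233.4]
tcp_rot: [2.729, 1.556, 0.001]
force: [-0.1, -0.4, -0.6]
finger_gap: 56.0
t 25.78 tcp [ 490.7 -207.7  233.4] jaw 59.6 tilt z [ 0.001 -0.    -1.   ] gap 56.0 F [-0.7  0.4  0.3]
jar [135. 384.] [ 659.4 -423.6] [41. 40.] 52.1 hsv [ 89. 255.  93.] top [  0. 129. 125.]
jar [224. 291.] [ 395.3 -135.6] [25. 48.] 68.9 hsv [ 68.  235.   98.5] top [ 24. 132.  52.]
handle 220 [488.8 -67.3 129. ] [431. -74. 121.] [550. -52. 135.]
```

View pics/s7.png

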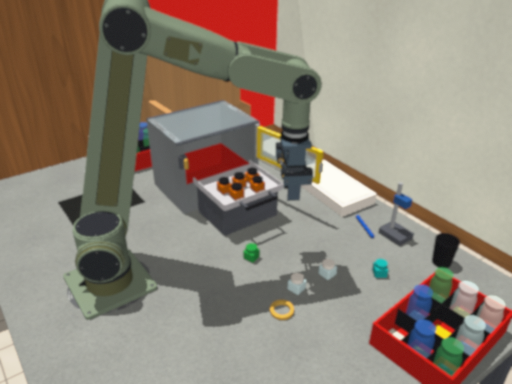

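View pics/t7.png

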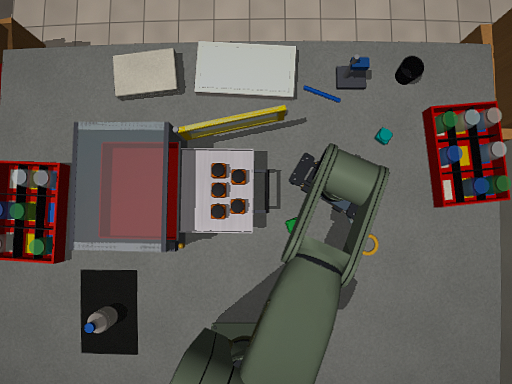

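```bash
python3 -m pendant '0.036 -0.001 0.139 -0.05 0 0 0.513; 0.036 -0.001 0.139 -0.05 0 0 0.513; 0.036 -0.001 0.139 -0.05 0 0 0.513; 0.036 -0.001 0.139 -0.05 0 0 0.513; 0.036 -0.001 0.139 -0.05 0 0 0.513; 0.036 -0.001 0.139 -0.05 0 0 0.513; 0.036 -0.001 0.139 -0.05 0 0 0.513'
python3 -c "
from h import *
jars()"
```

```text
time_s: 26.47
eef_pos: [490.3, -68.4, 183.7]
tcp_rot: [2.252, 2.189, 0.001]
force: [-0.1, -0.7, 0.9]
finger_gap: 36.2
t 26.52 tcp [490.4 -68.8 183.7] jaw 88.4 tilt z [ 0.002 -0.001 -1.   ] gap 35.7 F [0.2 0.6 0.4]
jar [135. 384.] [ 659.5 -423.8] [40. 38.] 53.5 hsv [ 89. 255.  92.] top [  0. 129. 125.]
jar [178. 356.] [ 533.5 -336.2] [40. 41.] 8.7 hsv [ 91.  30. 134.] top [187. 191. 183.]
jar [216. 354.] [ 419.5 -329.8] [40. 42.] 13.4 hsv [ 90.  26. 138.] top [187. 190. 183.]
```

```bash
python3 -m pendant '0.036 0 0 -0.035 0 0 0; 0.036 0 0 -0.06 0 0 0; 0.036 0 0 -0.074 0 0 0; 0.036 0 0 -0.074 0 0 0; 0 0 0 -0.074 0 0 0; 0 0 0 -0.074 0 0 0; 0 0 0 -0.074 0 0 0; 0 0 0 -0.074 0 0 0' 40
```

```text
time_s: 27.18
eef_pos: [490.9, -67.2, 110.3]
tcp_rot: [2.252, 2.19, 0.006]
force: [1.9, 12.7, 2.2]
finger_gap: 12.1
```

```bash
python3 -m pendant '0 0 0.0005 0.012 0 0 0; 0 0 0.002 0.024 0 0 0; 0 0 0.004 0.036 0 0 0; 0 0 0.006 0.0475 0 0 0; 0 0 0.0095 0.059 0 0 0; 0 0 0.013 0.0705 0 0 0; 0 0 0.017 0.082 0 0 0; 0 0 0.0215 0.093 0 0 0; 0 0 0.0215 0.093 0 0 0' 45
```

```text
time_s: 27.93
eef_pos: [491.2, -45.9, 203.8]
tcp_rot: [2.246, 2.192, 0.006]
force: [4.3, 1.4, -6.5]
finger_gap: 10.7
```

```bash
python3 -c "
from h import *
im,d=save('side','pics/s8.png')
cv2.imwrite('pics/s8c.png',cv2.resize(im[70:270,130:350],None,fx=3,fy=3,interpolation=cv2.INTER_CUBIC)[...,::-1])"
```

```text
(no output)
```

View pics/s8c.png

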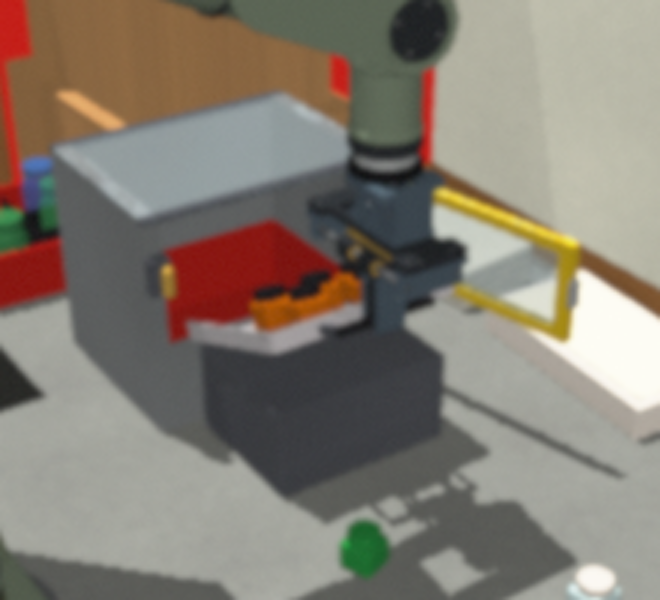

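```bash
cat >> h.py <<'E'
def cab(P):
    q=P-np.array([494.3,171.5,0]); c,s=1/np.hypot(1,.0165),.0165/np.hypot(1,.0165)
    return np.stack([q[...,0]*s+q[...,1]*c,-q[...,0]*c+q[...,1]*s,q[...,2]],-1)
def tray():
    for n in("side","top"):
        im,d=vision.get_image(n); C=cab(cloud(n,d)); x,y,z=np.moveaxis(C,-1,0)
        g=im.astype(int); white=(g.min(-1)>110)&(g.max(-1)-g.min(-1)<30)
        m=(d>0)&white&(x<5)&(x>-215)&(abs(y)<110)&(z>100)&(z<300)
        if m.sum()<30: print(n,"few",m.sum()); continue
        A=C[m]; 
        a=np.arctan2(A[:,2]-119,-A[:,0]); print(n,m.sum(),"tray angle med",np.round(np.percentile(a[A[:,0]<-60],[10,50,90]),3))
E
python3 -c "
from h import *
tray()
s=bot.get_obs();print(s['eef_pos'],s['force'],s['finger_gap'])"
```

```text
side 211 tray angle med [0.407 0.457 0.494]
top 1841 tray angle med [0.369 0.392 0.422]
[491.16225016 -46.71612367 201.90340906] [ 6.05088905  0.59083697 -5.41499433] 11.250786598872276
```

```bash
python3 -m pendant '0 0 0.005 0.011 0 0 0; 0 0 0.011 0.0215 0 0 0; 0 0 0.0175 0.0315 0 0 0; 0 0 0.024 0.0415 0 0 0; 0 0 0.0315 0.051 0 0 0; 0 0 0.0315 0.051 0 0 0; 0 0 0.0395 0.06 0 0 0; 0 0 0.0395 0.06 0 0 0; 0 0 0.0395 0.06 0 0 0' 45
python3 -c "
from h import *
tray()
im,d=save('side','pics/s9.png')
cv2.imwrite('pics/s9c.png',cv2.resize(im[70:270,130:350],None,fx=3,fy=3,interpolation=cv2.INTER_CUBIC)[...,::-1])"
```

```text
time_s: 28.83
eef_pos: [491.8, -9.6, 262.7]
tcp_rot: [2.244, 2.188, 0.0]
force: [5.6, -6.0, 0.6]
finger_gap: 11.4
side 265 tray angle med [0.689 0.714 0.78 ]
top 1026 tray angle med [0.669 0.683 0.702]
```

View pics/s9c.png

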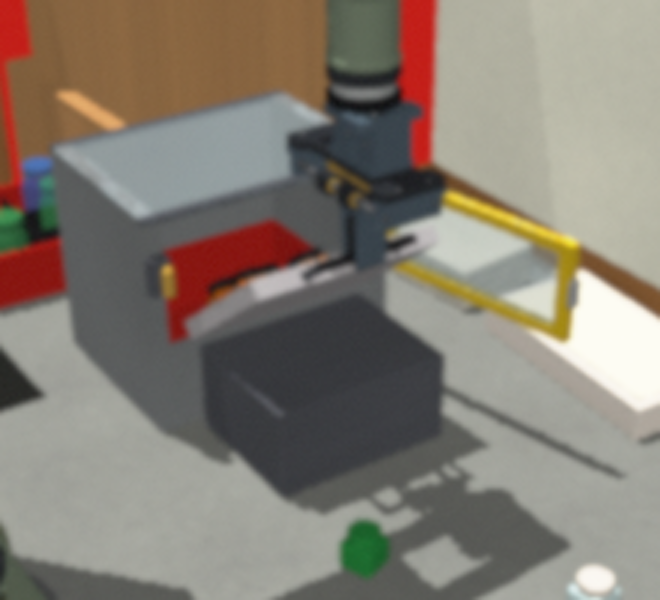

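```bash
python3 -m pendant '0 0 0 0 0 0 0; 0 0 0 0 0 0 0; 0 0 0.008 0.009 0 0 0; 0 0 0.017 0.017 0 0 0; 0 0 0.017 0.017 0 0 0; 0 0 0.017 0.017 0 0 0; 0 0 0.017 0.017 0 0 0; 0 0 0.017 0.017 0 0 0' 45
python3 -c "
from h import *
tray()
im,d=save('side','pics/s10.png')
cv2.imwrite('pics/s10c.png',cv2.resize(im[70:270,130:350],None,fx=3,fy=3,interpolation=cv2.INTER_CUBIC)[...,::-1])
im,d=save('top','pics/t10.png')
cv2.imwrite('pics/t10c.png',cv2.resize(im[90:260,60:300],None,fx=3.3,fy=3.3,interpolation=cv2.INTER_CUBIC)[...,::-1])"
```

```text
time_s: 29.65
eef_pos: [492.2, 6.5, 280.4]
tcp_rot: [2.243, 2.185, 0.0]
force: [5.8, -8.3, 4.4]
finger_gap: 10.9
side 303 tray angle med [0.786 0.812 0.874]
top 879 tray angle med [0.771 0.785 0.81 ]
```

View pics/s10c.png

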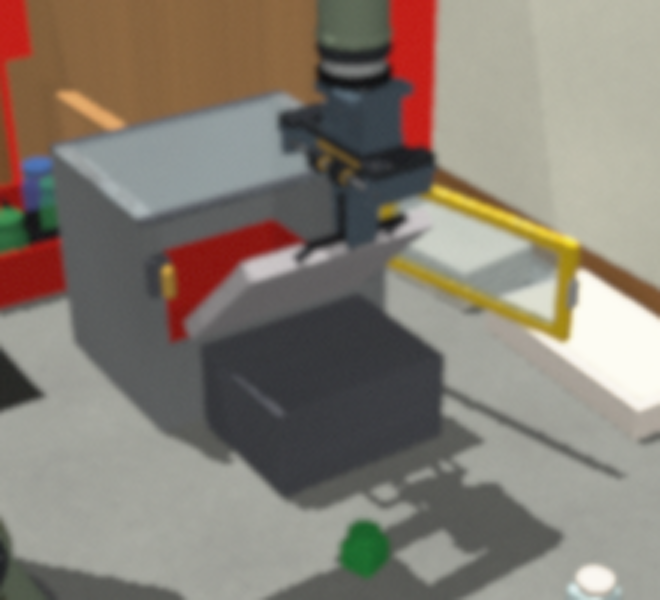

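View pics/t10c.png

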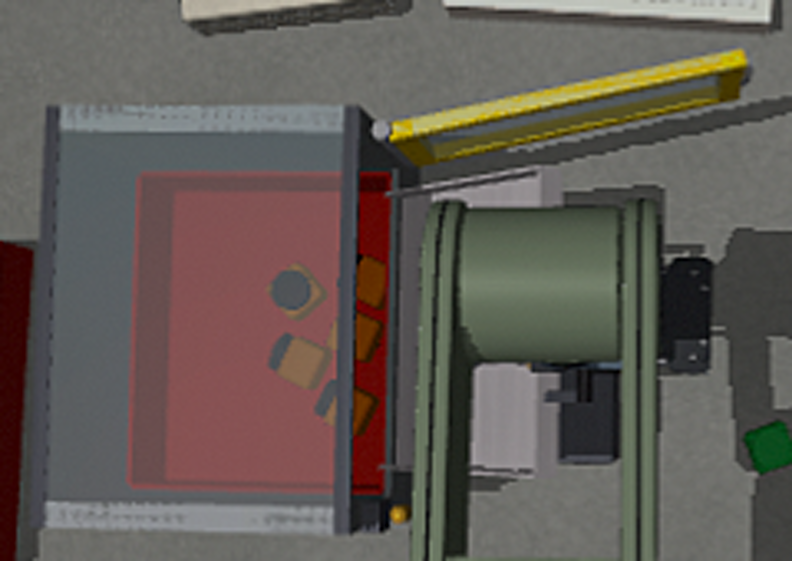

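All five amber jars lie in the bin, between about (280,290) and (370,410) in the enlarged crop. Next I'll lower the tray along the same arc.

```bash
python3 -m pendant '0 0 -0.017 -0.017 0 0 0; 0 0 -0.032 -0.036 0 0 0; 0 0 -0.045 -0.056 0 0 0; 0 0 -0.056 -0.077 0 0 0; 0 0 -0.065 -0.0995 0 0 0; 0 0 -0.0715 -0.1225 0 0 0; 0 0 -0.076 -0.146 0 0 0; 0 0 -0.078 -0.16 0 0 0; 0 0 -0.078 -0.169 0 0 0; 0 0 -0.078 -0.169 0 0 0' 45
python3 -c "
from h import *
tray()
s=bot.get_obs();print(s['eef_pos'],s['force'],s['finger_gap'])"
```

```text
time_s: 30.68
eef_pos: [490.6, -66.9, 112.4]
tcp_rot: [-2.252, -2.19, -0.007]
force: [-2.5, 7.1, 17.6]
finger_gap: 11.1
side 1261 tray angle med [0.012 0.036 0.089]
top 3538 tray angle med [-0.027  0.003  0.035]
[490.62689449 -66.87224565 112.42870601] [-0.5709848   6.57732763 16.52748216] 10.928628749634719
```

```bash
python3 -m pendant '0.034 0 0 0 0 0 0; 0.034 0 0 0 0 0 0; 0.034 0 0 0.04 0 0 0; 0.034 0 0 0.08 0 0 0; 0.034 0 0 0.21 0 0 0; 0.034 0 0 0.21 0 0 0; 0.034 0 0 0.21 0 0 0; 0 0 0 0.21 0 0 0; 0 0 0 0.21 0 0 0'
python3 - <<'E'
from h import *
tray()
im,d=save('top','pics/t11.png')
cv2.imwrite('pics/t11c.png',cv2.resize(im[90:260,60:300],None,fx=3.3,fy=3.3,interpolation=cv2.INTER_CUBIC)[...,::-1])
P=cloud('top',d);dd=(d>0)&(P[...,2]>255)&(P[...,2]<275)&(P[...,0]>610)&(P[...,1]<160)&(P[...,1]>-150)
print("door top",np.polyfit(P[dd][:,1],P[dd][:,0],1),P[dd][:,1].min())
C=cab(P); s=bot.get_obs(); e=s["eef_pos"]; R=cv2.Rodrigues(np.array(s["tcp_rot"]))[0]; jaw=np.arctan2(R[1,0],R[0,0]); print(e,np.degrees(jaw),s["force"],s["finger_gap"])
H=np.array([634.1,159.2])
for th in [1.79]+list(np.arange(1.7,-0.01,-0.1)):
    a=np.radians(179.05)+th; u=np.array([np.cos(a),np.sin(a)]); n=np.array([-u[1],u[0]])
    p=H+220*u+24*n; print(round(th,2),np.round(p,1), "face yaw",round((np.degrees(a)-180),1))
E
```

```text
time_s: 31.53
eef_pos: [490.5, -68.5, 322.3]
tcp_rot: [2.248, 2.189, 0.005]
force: [0.3, 0.2, 0.2]
finger_gap: 23.7
side 1926 tray angle med [0.012 0.037 0.085]
top 3018 tray angle med [-0.027  0.004  0.038]
door top [-2.03800226e-01  6.66125068e+02] -112.66050283693264
[488.54254762 -68.0317595  317.64612425] 88.4939771561158 [0.95918995 1.0292638  0.0095756 ] 11.84950538419399
1.79 [701.9 -51.5] face yaw 101.6
1.7 [682.7 -56.7] face yaw 96.5
1.6 [660.9 -60.5] face yaw 90.7
1.5 [638.8 -62.1] face yaw 85.0
1.4 [616.7 -61.4] face yaw 79.3
1.3 [594.8 -58.6] face yaw 73.5
1.2 [573.2 -53.6] face yaw 67.8
1.1 [552.3 -46.4] face yaw 62.1
1.0 [532.2 -37.2] face yaw 56.3
0.9 [513.1 -26.1] face yaw 50.6
0.8 [495.2 -13.1] face yaw 44.9
0.7 [478.7   1.7] face yaw 39.2
0.6 [463.7  18. ] face yaw 33.4
0.5 [450.5  35.7] face yaw 27.7
0.4 [439.1  54.6] face yaw 22.0
0.3 [429.6  74.6] face yaw 16.2
0.2 [422.2  95.5] face yaw 10.5
0.1 [416.9 117. ] face yaw 4.8
-0.0 [413.7 138.9] face yaw -1.0
```

View pics/t11c.png

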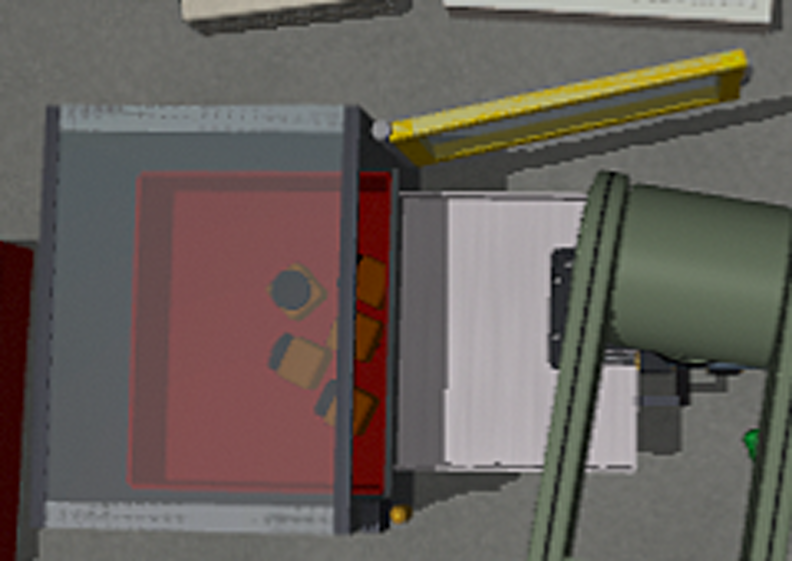

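All five jars lie low in the bin and the tray is level. Next I'll move the closed fingers behind the door's outer face.

```bash
python3 -m pendant '0 0.235 0.02 0 0 0 0.229; 0 0.235 0.02 0 0 0 0.229; 0 0.235 0.02 0 0 0 0.229; 0 0.235 0.02 0 0 0 0.229; 0 0.235 0.02 0 0 0 0.229; 0 0.235 0.02 0 0 0 0.229; 0 0.235 0.02 0 0 0 0.229; 0 0.235 0.02 -0.113 0 0 0.229; 0 0.235 0.02 -0.113 0 0 0.229; 0 0.235 0.02 -0.113 0 0 0.229'
python3 -m pendant '0 0 0 0 0 0 0; 0 0 0 0 0 0 0'
python3 -c "
from h import *
jars(); save('side','pics/s12.png')"
```

```text
time_s: 32.52
eef_pos: [721.9, -47.9, 201.0]
tcp_rot: [-1.98, -2.43, 0.007]
force: [-0.8, 0.1, -0.6]
finger_gap: -0.0
time_s: 32.68
eef_pos: [722.8, -48.1, 204.1]
tcp_rot: [-1.981, -2.431, 0.006]
force: [-0.3, -0.6, -0.4]
finger_gap: 0.6
t 32.73 tcp [724.5 -48.2 207.3] jaw 101.6 tilt z [-0.001  0.    -1.   ] gap 0.4 F [-0.9 -0.6  0.9]
jar [135. 384.] [ 658.4 -423.1] [41. 41.] 52.9 hsv [ 89. 255.  96.] top [  0. 135. 130.]
jar [178. 356.] [ 533.6 -336.5] [40. 42.] 3.1 hsv [ 91.  29. 139.] top [195. 198. 190.]
jar [216. 354.] [ 419.5 -330. ] [40. 41.] 13.8 hsv [ 90.  28. 144.] top [194. 198. 191.]
jar [225. 293.] [ 392.2 -148. ] [40. 40.] 18.6 hsv [ 67. 233.  63.] top [ 9. 77. 29.]
```

View pics/s12.png

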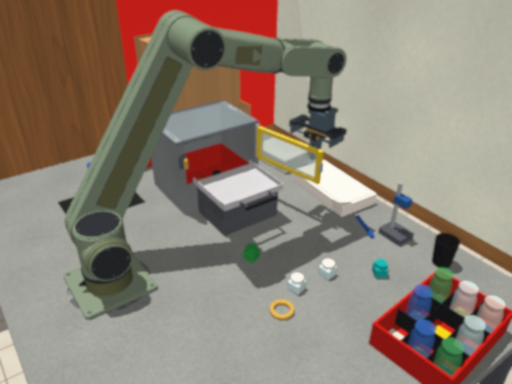

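```bash
python3 -m pendant '0 -0.022 -0.0035 0 0 0 0; 0 -0.041 -0.0085 0 0 0 -0.09; 0 -0.063 -0.0125 0 0 0 -0.19; 0 -0.085 -0.014 0 0 0 -0.29; 0 -0.107 -0.0135 0 0 0 -0.39; 0 -0.129 -0.0105 0 0 0 -0.49; 0 -0.151 -0.0055 0 0 0 -0.59; 0 -0.172 0.0015 0 0 0 -0.69; 0 -0.192 0.011 0 0 0 -0.79; 0 -0.211 0.022 0 0 0 -0.89'
python3 -c "
from h import *
jars(); save('side','pics/s13.png')"
```

```text
time_s: 33.62
eef_pos: [514.5, -26.4, 210.3]
tcp_rot: [2.84, 1.334, 0.009]
force: [1.0, -0.6, 0.8]
finger_gap: 0.4
t 33.67 tcp [510.5 -24.2 210.3] jaw 50.2 tilt z [ 0.002  0.001 -1.   ] gap 0.1 F [-5.4  1.9 -0.3]
jar [135. 384.] [ 659.4 -423.7] [40. 40.] 53.0 hsv [ 89. 255.  91.] top [  0.  129.  125.5]
jar [178. 356.] [ 533.5 -336.7] [40. 41.] 5.1 hsv [ 91.5  29.  131. ] top [188. 191. 183.]
jar [216. 354.] [ 419.6 -329.7] [40. 41.] 13.5 hsv [ 90.  28. 129.] top [187. 190. 183.]
jar [225. 293.] [ 392.3 -148.1] [40. 40.] 19.6 hsv [ 67. 234.  62.] top [ 9. 74. 27.]
```

View pics/s13.png

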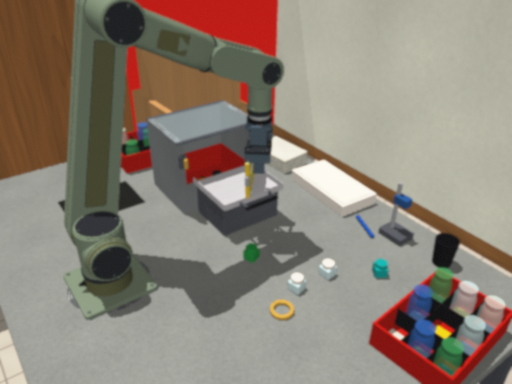

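```bash
python3 -m pendant '0 -0.018 0.013 0 0 0 -0.1; 0 -0.0345 0.028 0 0 0 -0.2; 0 -0.0495 0.044 0 0 0 -0.3; 0 -0.0625 0.062 0 0 0 -0.4; 0 -0.074 0.0805 0 0 0 -0.5; 0 -0.0835 0.1005 0 0 0 -0.6; 0 -0.091 0.1215 0 0 0 -0.7; 0 -0.096 0.138 0 0 0 -0.8; 0 -0.096 0.143 0 0 0 -0.8'
python3 -c "
from h import *
jars(); im,d=save('side','pics/s14.png'); cv2.imwrite('pics/s14c.png',cv2.resize(im[70:270,130:350],None,fx=3,fy=3,interpolation=cv2.INTER_CUBIC)[...,::-1])"
```

```text
time_s: 34.47
eef_pos: [419.1, 118.9, 209.1]
tcp_rot: [-3.137, -0.135, -0.008]
force: [-1.1, 0.0, 0.0]
finger_gap: 0.3
t 34.52 tcp [419.4 118.7 208.8] jaw 5.1 tilt z [ 0.005  0.002 -1.   ] gap 0.2 F [ 0.4 -0.3 -0.5]
jar [135. 384.] [ 659.5 -424.2] [41. 39.] 52.6 hsv [ 89. 255.  88.] top [  0. 129. 125.]
jar [178. 356.] [ 533.2 -336.4] [39. 42.] 2.9 hsv [ 91.  29. 134.] top [187. 190. 182.]
jar [216. 354.] [ 419.6 -330.2] [40. 41.] 13.7 hsv [ 90.  28. 138.] top [186. 190. 183.]
jar [225. 294.] [ 392.3 -148.1] [40. 40.] 18.7 hsv [ 67. 237.  64.] top [ 20.  128.5  51. ]
```

View pics/s14c.png

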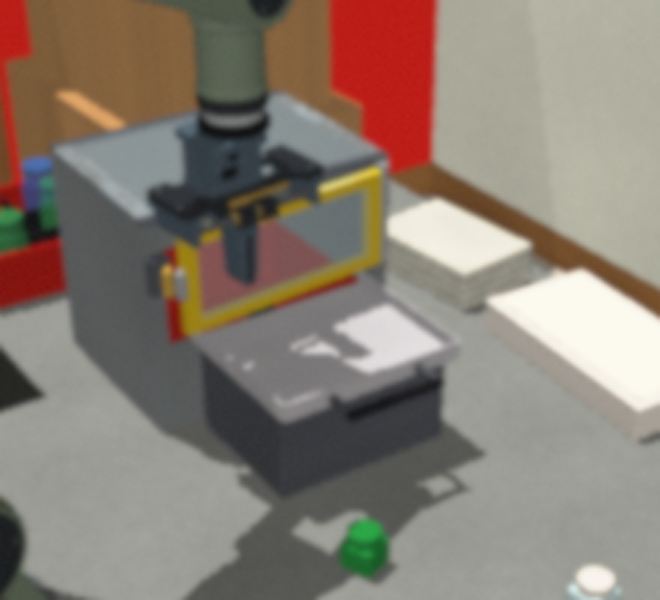

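```bash
python3 -m pendant '0 -0.002 0.006 0 0 0 -0.05; 0 -0.003 0.012 0 0 0 -0.1; 0 -0.003 0.017 0 0 0 -0.1; 0 -0.003 0.021 0 0 0 -0.1; 0 -0.003 0.021 0 0 0 -0.1'
python3 -c "
from h import *
s=bot.get_obs();print(s['eef_pos'],s['force'])
im,d=save('side','pics/s15.png'); cv2.imwrite('pics/s15c.png',cv2.resize(im[70:270,130:350],None,fx=3,fy=3,interpolation=cv2.INTER_CUBIC)[...,::-1])"
```

```text
time_s: 34.98
eef_pos: [415.6, 138.3, 207.2]
tcp_rot: [-3.141, 0.022, -0.002]
force: [-0.1, -0.5, -0.7]
finger_gap: 0.5
[415.6081167  138.30905335 207.20666785] [-0.12603316 -0.52572692 -0.74141323]
```

View pics/s15c.png

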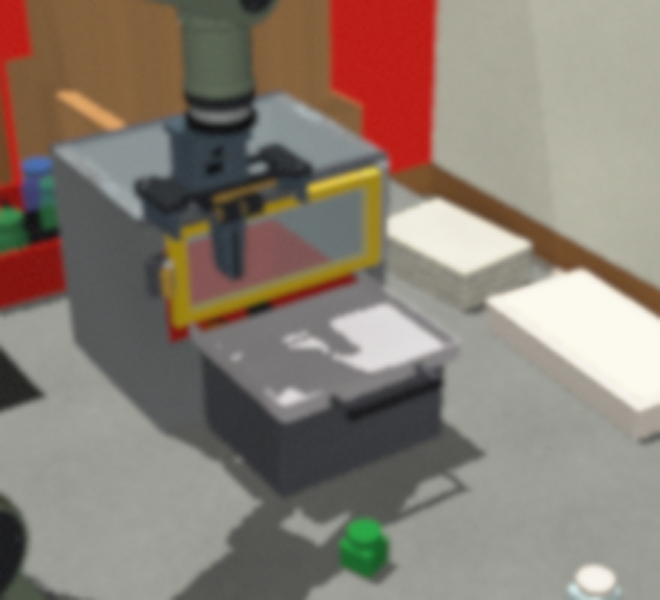

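```bash
python3 -m pendant '0 0 0.003 0 0 0 0; 0 0 0.005 0 0 0 0; 0 0 0.005 0 0 0 0'; python3 -m pendant '0 0 0.002 0 0 0 0; 0 0 0.004 0 0 0 0; 0 0 0.004 0 0 0 0'
```

```text
time_s: 35.28
eef_pos: [415.1, 140.8, 207.0]
tcp_rot: [3.136, -0.023, 0.001]
force: [1.0, -8.7, 1.5]
finger_gap: 0.3
time_s: 35.53
eef_pos: [415.1, 140.5, 207.1]
tcp_rot: [3.127, -0.021, 0.001]
force: [0.8, -24.1, 5.9]
finger_gap: 0.2
```

The door now stops hard, with about 24 N on the fingers. I'll back off and check.

```bash
python3 -m pendant '0 0 -0.02 0 0 0 0; 0 0 -0.06 0 0 0 0; 0 0 -0.08 0.04 0 0 0; 0 0 -0.08 0.12 0 0 0; 0 0 -0.3 0.12 0 0 0; 0 0 -0.3 0.12 0 0 0; 0 0 -0.3 0.12 0 0 0; 0 0 -0.3 0.12 0 0 0; 0 0 -0.3 0.12 0 0 0; 0 0 -0.3 0.12 0 0 0'
python3 -m pendant '0 0 0 0 0 0 0; 0 0 0 0 0 0 0; 0 0 0 0 0 0 0'
python3 - <<'E'
from h import *
jars(); tray()
im,d=save('side','pics/s16.png')
C=cab(cloud('side',d)); g=im.astype(int)
m=(d>0)&(g[...,0]>140)&(g[...,1]>110)&(g[...,2]<60)&(C[...,2]>140)&(C[...,2]<275)&(abs(C[...,0])<150)
A=C[m]; print(m.sum(),"door slope",np.polyfit(A[:,1],A[:,0],1),np.round(A.mean(0)))
im,d=save('top','pics/t16.png'); C=cab(cloud('top',d)); g=im.astype(int)
m=(d>0)&(C[...,2]>255)&(C[...,2]<275)&(C[...,0]<3)&(C[...,0]>-60)&(abs(C[...,1])<145)
A=C[m]; print(m.sum(),"door slope top",np.polyfit(A[:,1],A[:,0],1),np.round(A.mean(0)))
cv2.imwrite('pics/t16c.png',cv2.resize(im[90:260,60:300],None,fx=3.3,fy=3.3,interpolation=cv2.INTER_CUBIC)[...,::-1])
E
```

```text
time_s: 36.37
eef_pos: [414.9, -157.4, 327.9]
tcp_rot: [3.139, -0.03, 0.003]
force: [0.4, 0.1, 0.1]
finger_gap: 0.4
time_s: 36.62
eef_pos: [414.6, -152.1, 326.6]
tcp_rot: [-3.14, 0.024, 0.001]
force: [0.3, 0.8, 1.2]
finger_gap: 0.2
t 36.67 tcp [ 414.6 -151.8  326.6] jaw -0.8 tilt z [-0.001  0.001 -1.   ] gap 0.3 F [0.2 0.5 0.3]
jar [135. 384.] [ 659.6 -424. ] [41. 39.] 51.4 hsv [ 89. 255.  84.] top [  0. 126. 122.]
jar [177. 356.] [ 533.4 -336.7] [39. 42.] 3.2 hsv [90.5 31.  97. ] top [182. 186. 177.]
side 1935 tray angle med [0.013 0.036 0.083]
top 4073 tray angle med [-0.023  0.004  0.032]
444 door slope [-3.52950331e-03 -1.16442169e+01] [-12.  68. 205.]
689 door slope top [ 1.78498671e-03 -1.00339250e+01] [-10.  -1. 267.]
```

View pics/s16.png

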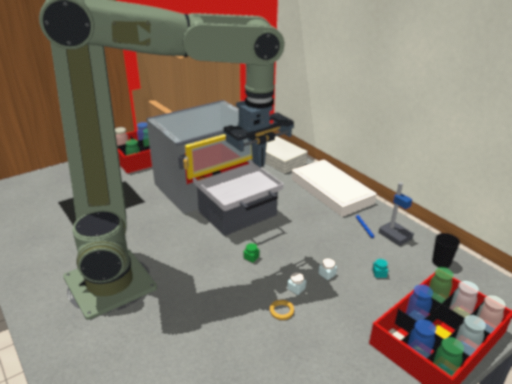

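View pics/t16c.png

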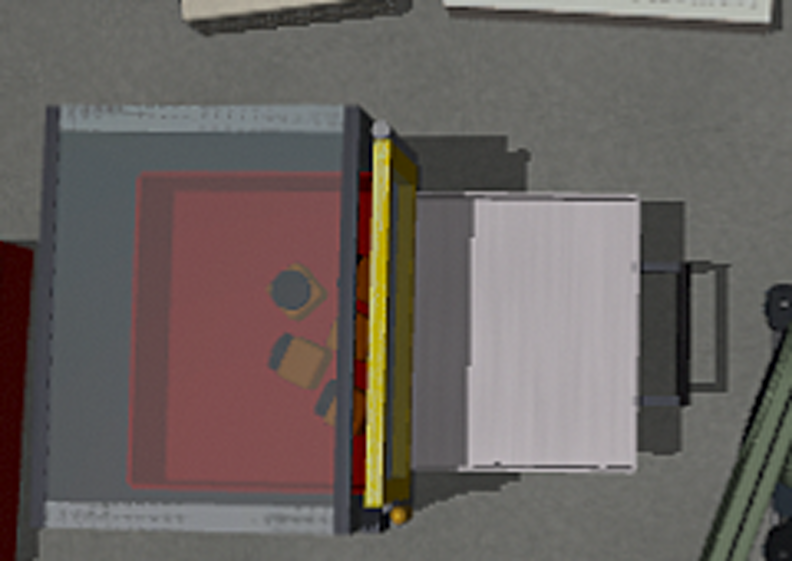

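The door is shut (slope about 0), the tray is level, five jars are in the bin and the clear jars have not moved.

```bash
python3 -c "
from h import *
print(workorder.finish_job())"
```

```text
the job is handed in; nothing more can be done
None
```

I put all five amber jars on the tip tray and tipped it to about 0.79 rad, so they slid into the red bin. I then lowered the tray, pushed the door shut and handed the job in at about 37 s. The hand-in gives no verdict.

My last checks before handing in:
- **Jars in the bin:** five amber jars show lying in the bin. I judged their height by eye, because the camera's depth reads the clear roof rather than what is beneath it.
- **Tray:** the top camera reads 0.004 rad. The side camera reads 0.036 rad, the same as when the handle was still held down at level, so I take that as calibration error; both are under 0.05.
- **Door:** it stopped hard against about 24 N from the fingers and stayed shut when I backed off. The two cameras put it within 0.004 rad of shut.
- **Clear jars:** one measured within about 1 mm of its start. The other was hidden by the arm in the final measurement, but was unmoved just before the final door push and is upright in the last picture.
- **Robot:** it was clear of everything, and I left the green and turquoise look-alikes alone.

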